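# Clamp the cast brackets to the first click

### The arm

A 6-joint arm with a two-finger parallel gripper is mounted at the origin on a cart in front of the work surface, level with it; the furniture and walls round the work are solid. World frame = base frame: x ahead of the robot, y to its left, z up, the work surface at z = 0. Lengths are in m, angles in degrees, forces in N, time in s.
With the tool pointing down it reaches from about 0.3 to 0.75 m from the base axis. Payload 8.5 kg.
Tool frame: the origin (TCP) lies at the very end of the fingers, on their centre line; the grasp point (between the pads) lies 19 mm behind it (env.tcp_to_grasp is the distance from the TCP to the grasp point, in m); z points along the fingers, y is the line along which they close (so a half turn about z gives the same grasp; the last joint's range is limited). The gripper opens to 85 mm and grips with 20 to 120 N. Pads are 22 mm wide; open, the fingers measure 114 mm over their backs; the gripper's body (76 mm by 85 mm) begins 54 mm behind the grasp point. The pads swing forward as they close: fully open they stand 13 mm farther back than shut.
Start: joints at [-87.221, 21.807, 74.336, -0, 83.858, -12.336], TCP at [0.143, -0.531, 0.231] pointing down, gripper open.
Joint ranges: [-178.18, 178.18], [-50.72, 133.34], [12.68, 142.11], [-81.47, 261.47], [9.98, 163.14], [-165.26, 165.26]. Speed limits (degrees/s): [136.94, 136.94, 180, 180, 180, 180].

### API

Orientations are given as a 3x3 rotation matrix whose columns are the frame's x, y, z axes.
In Python, from rig import status, get_image, env gives the robot as it stands.
- The arm moves only by the shell command python3 -m handwheel 'ROWS' [FORCE]. ROWS is text: rows parted by semicolons, each of 7 numbers parted by spaces: the shift along the world's x, y, z in cm, then the turn, a rotation vector about the world's x, y, z in degrees, then the opening, from 0 (shut) to 1 (fully open). In form: dx dy dz wx wy wz gripper; .... A call has 1 to 8 rows; each row is the pose to reach, as a shift and turn from the pose commanded when the call began; what a row does not reach only later rows make up. A row lasts 1/12 s, in which the tool goes at most 41.7 mm and 7.16 degrees, less where a joint would pass 70% of its speed; a pose out of reach is approached as far as the arm can. A call with a gripper value outside its range is refused whole. The fingers move at their own pace and stop on an object; FORCE is the grip in N (left out, the last holds). Time passes only in rows, so rows that repeat a pose let the fingers close. It gives the time, the measured TCP pose, the force, the opening and the grip force at its end, in the units of the state.
- status.observe(): the state, without advancing time (a new reading comes with each control period).
- get_image(name): name is "scene" or "side" or "wrist"; returns a dict with "color" (420x560x3 uint8, red, green, blue), "vertical_fov" (degrees; the focal length in pixels is half the picture's height over the tangent of half this angle, whatever the lens; pixels are square), "cx", "cy" (the principal point, pixels), "k1" (the pictures are not rectified: a ray, as slopes to the right and down, at radius r is drawn at 1 + k1 r^2 times it, then the intrinsics apply), "xyz" and "orientation" of the camera in the world. Camera axes: x right, y down, z forward; pixel columns grow to the right and rows downward; lengths in m; the calibration is good to about 2 mm. A picture is of the moment at which its call begins. There is no depth.
- env.close_job(): hands the job in; it is judged then, once.
The state is a dict: "time_s": time; "q": joint angles; "qvel": joint speeds; "joint_efforts": joint torques, N m; "position": TCP position; "tool_rot": TCP orientation; "ft_force": force on the tool from outside, world axes, zero at the start; "wrist_torque": the same for the moment, N m; "grip_width": finger opening in m; "gripper_force": force on a finger pad.
Only numpy, scipy, OpenCV 4.12 (cv2) and the standard library are available. Lean on these libraries where they do the work, as an engineer would, in place of code of your own. Each camera call takes 0.05 s, during which the arm holds its last target. There are 200 camera calls.

### The job

Get every cast bracket on the bench ready for filing: set each one in a bench clamp of its own, level and not rocking, its long heel foot on the low floor of the bed and its short toe foot on the raised step by the stop. Then tighten that clamp by turning its knob clockwise until the clutch clicks once, stop at that first click and let go; never click a knob a second time, and leave the other things on the bench where they are.

Things in the scene. Friction and masses are not known exactly. Their poses are not given: they have to be found in the camera images.
- bracket_s_mid (a point): Centre of the shortest cast aluminium bracket, 62 x 34 x 54 mm, absent in some runs. x: along it to the toe; z: up. Grip its flat flanks (+-y, 34 mm apart, within 13 mm of this height). Feet, 14 mm long at each end: heel (-x) reaches 26 mm below this point, toe (+x) 18, belly between 13. Lug on the heel half: top 28 mm above. On a flat top it lies aslant, toe low, pitch about 0.165, this point 23 mm up.
- bracket_m_mid (a point): Centre of the middle cast aluminium bracket, 66 x 34 x 54 mm, absent in some runs. x: along it to the toe; z: up. Grip its flat flanks (+-y, 34 mm apart, within 13 mm of this height). Feet, 14 mm long at each end: heel (-x) reaches 26 mm below this point, toe (+x) 18, belly between 13. Lug on the heel half: top 28 mm above. On a flat top it lies aslant, toe low, pitch about 0.152, this point 23 mm up.
- bracket_l_mid (a point): Centre of the longest cast aluminium bracket, 70 x 34 x 54 mm, absent in some runs. x: along it to the toe; z: up. Grip its flat flanks (+-y, 34 mm apart, within 13 mm of this height). Feet, 14 mm long at each end: heel (-x) reaches 26 mm below this point, toe (+x) 18, belly between 13. Lug on the heel half: top 28 mm above. On a flat top it lies aslant, toe low, pitch about 0.142, this point 23 mm up.
- clamp_a: Steel bench clamp, base 165 x 44 mm, fixed. Origin: under mid-bed, at worktop height. x: from knob (x = -86 mm) to stop. Low floor 10 mm up; step 30 mm wide, 18 mm up, at x = 11 to 41; stop face at x = 41, top 42 mm up; sliding jaw's face at x = -41 plus travel, 40 mm wide, top 40 mm up. Bed open above and to both sides. Housing under the knob 38 mm high.
- clamp_a_jaw: Sliding jaw of clamp_a, a steel block 17 mm thick that moves along the clamp's +x, with a face plate on springs (2.5 N/mm, gives up to 4 mm); its origin is the clamp's origin when fully open and shifts with its travel.
- clamp_a_knob (a point): Middle of the grip of the clamp's clutch knob, on its vertical axis: upright black bar 46 long (its x) x 14 thick (its y) x 30 mm high, this point 76 mm above the worktop. Under the bar a 22 mm neck, 6 mm high, then a round flange 45 mm across, its top 55 mm up, and the screw's collar. White line at the bar's -x end. Clockwise from above tightens.
- clamp_a_screw (a joint): Turn of screw and collar under the knob, rad, clockwise; 0 = fully open, 1.5 = end. 20 mm of jaw travel per rad. Stiff (0.14 N m): it stays where it is left and holds when the knob is let go.
- clamp_a_clutch (a joint): Turn of the knob on its screw, rad, clockwise; 0 at the start. Up to 0.30 N m they turn together (knob leads by under 0.1). With the jaw stopped, at that torque it snaps to 0.45: the click; torque drops, a brass ball under the flange dips. A second click goes to 0.9. Turned back, both go to fully open, then the clutch snaps to 0. With an empty bed it clicks at the screw's end.
- clamp_b: Steel bench clamp, base 165 x 44 mm, fixed. Origin: under mid-bed, at worktop height. x: from knob (x = -86 mm) to stop. Low floor 10 mm up; step 30 mm wide, 18 mm up, at x = 11 to 41; stop face at x = 41, top 42 mm up; sliding jaw's face at x = -41 plus travel, 40 mm wide, top 40 mm up. Bed open above and to both sides. Housing under the knob 38 mm high.
- clamp_b_jaw: Sliding jaw of clamp_b, a steel block 17 mm thick that moves along the clamp's +x, with a face plate on springs (2.5 N/mm, gives up to 4 mm); its origin is the clamp's origin when fully open and shifts with its travel.
- clamp_b_knob (a point): Middle of the grip of the clamp's clutch knob, on its vertical axis: upright black bar 46 long (its x) x 14 thick (its y) x 30 mm high, this point 76 mm above the worktop. Under the bar a 22 mm neck, 6 mm high, then a round flange 45 mm across, its top 55 mm up, and the screw's collar. White line at the bar's -x end. Clockwise from above tightens.
- clamp_b_screw (a joint): Turn of screw and collar under the knob, rad, clockwise; 0 = fully open, 1.5 = end. 20 mm of jaw travel per rad. Stiff (0.14 N m): it stays where it is left and holds when the knob is let go.
- clamp_b_clutch (a joint): Turn of the knob on its screw, rad, clockwise; 0 at the start. Up to 0.30 N m they turn together (knob leads by under 0.1). With the jaw stopped, at that torque it snaps to 0.45: the click; torque drops, a brass ball under the flange dips. A second click goes to 0.9. Turned back, both go to fully open, then the clutch snaps to 0. With an empty bed it clicks at the screw's end.
- clamp_c: Steel bench clamp, base 165 x 44 mm, fixed. Origin: under mid-bed, at worktop height. x: from knob (x = -86 mm) to stop. Low floor 10 mm up; step 30 mm wide, 18 mm up, at x = 11 to 41; stop face at x = 41, top 42 mm up; sliding jaw's face at x = -41 plus travel, 40 mm wide, top 40 mm up. Bed open above and to both sides. Housing under the knob 38 mm high.
- clamp_c_jaw: Sliding jaw of clamp_c, a steel block 17 mm thick that moves along the clamp's +x, with a face plate on springs (2.5 N/mm, gives up to 4 mm); its origin is the clamp's origin when fully open and shifts with its travel.
- clamp_c_knob (a point): Middle of the grip of the clamp's clutch knob, on its vertical axis: upright black bar 46 long (its x) x 14 thick (its y) x 30 mm high, this point 76 mm above the worktop. Under the bar a 22 mm neck, 6 mm high, then a round flange 45 mm across, its top 55 mm up, and the screw's collar. White line at the bar's -x end. Clockwise from above tightens.
- clamp_c_screw (a joint): Turn of screw and collar under the knob, rad, clockwise; 0 = fully open, 1.5 = end. 20 mm of jaw travel per rad. Stiff (0.14 N m): it stays where it is left and holds when the knob is let go.
- clamp_c_clutch (a joint): Turn of the knob on its screw, rad, clockwise; 0 at the start. Up to 0.30 N m they turn together (knob leads by under 0.1). With the jaw stopped, at that torque it snaps to 0.45: the click; torque drops, a brass ball under the flange dips. A second click goes to 0.9. Turned back, both go to fully open, then the clutch snaps to 0. With an empty bed it clicks at the screw's end.
- flux_jar: Bystander: amber jar with a black lid, 48 mm across, 57 mm high; loose, to be left alone. Origin: centre of its underside.
- pot: Bystander: cream pot with a bunch of burrs, 58 mm across, 85 mm high; loose, to be left alone. Origin: centre of its underside.
- tweezers: Bystander: steel tweezers, 135 mm long; loose, to be left alone. Origin: centre of its underside.

How it is judged (in metres and radians):
At the end, for the whole second after the job is handed in: Every bracket present stands in a clamp of its own, level within 0.06 rad, along the clamp within 0.10 rad and within 12 mm of its centre line, heel on the low floor and toe on the step, the jaw pressing on it with over 1 N, and that clamp's clutch exactly one click on (0.30 to 0.60 rad) (((x of bracket_s_mid in the frame of clamp_a between -0.004 and 0.018 m and y of bracket_s_mid in the frame of clamp_a between -0.012 and 0.012 m and z of bracket_s_mid in the frame of clamp_a between 0.032 and 0.04 m and angle between bracket_s_mid's own z axis and vertical below 0.06 rad and angle between the x axis of bracket_s_mid and the x axis of clamp_a, either way round below 0.1 rad and contact force between bracket_s and clamp_a_jaw above 1 N and value of joint clamp_a_clutch between 0.3 and 0.6 rad) or (x of bracket_s_mid in the frame of clamp_b between -0.004 and 0.018 m and y of bracket_s_mid in the frame of clamp_b between -0.012 and 0.012 m and z of bracket_s_mid in the frame of clamp_b between 0.032 and 0.04 m and angle between bracket_s_mid's own z axis and vertical below 0.06 rad and angle between the x axis of bracket_s_mid and the x axis of clamp_b, either way round below 0.1 rad and contact force between bracket_s and clamp_b_jaw above 1 N and value of joint clamp_b_clutch between 0.3 and 0.6 rad) or (x of bracket_s_mid in the frame of clamp_c between -0.004 and 0.018 m and y of bracket_s_mid in the frame of clamp_c between -0.012 and 0.012 m and z of bracket_s_mid in the frame of clamp_c between 0.032 and 0.04 m and angle between bracket_s_mid's own z axis and vertical below 0.06 rad and angle between the x axis of bracket_s_mid and the x axis of clamp_c, either way round below 0.1 rad and contact force between bracket_s and clamp_c_jaw above 1 N and value of joint clamp_c_clutch between 0.3 and 0.6 rad)) and ((x of bracket_m_mid in the frame of clamp_a between -0.004 and 0.018 m and y of bracket_m_mid in the frame of clamp_a between -0.012 and 0.012 m and z of bracket_m_mid in the frame of clamp_a between 0.032 and 0.04 m and angle between bracket_m_mid's own z axis and vertical below 0.06 rad and angle between the x axis of bracket_m_mid and the x axis of clamp_a, either way round below 0.1 rad and contact force between bracket_m and clamp_a_jaw above 1 N and value of joint clamp_a_clutch between 0.3 and 0.6 rad) or (x of bracket_m_mid in the frame of clamp_b between -0.004 and 0.018 m and y of bracket_m_mid in the frame of clamp_b between -0.012 and 0.012 m and z of bracket_m_mid in the frame of clamp_b between 0.032 and 0.04 m and angle between bracket_m_mid's own z axis and vertical below 0.06 rad and angle between the x axis of bracket_m_mid and the x axis of clamp_b, either way round below 0.1 rad and contact force between bracket_m and clamp_b_jaw above 1 N and value of joint clamp_b_clutch between 0.3 and 0.6 rad) or (x of bracket_m_mid in the frame of clamp_c between -0.004 and 0.018 m and y of bracket_m_mid in the frame of clamp_c between -0.012 and 0.012 m and z of bracket_m_mid in the frame of clamp_c between 0.032 and 0.04 m and angle between bracket_m_mid's own z axis and vertical below 0.06 rad and angle between the x axis of bracket_m_mid and the x axis of clamp_c, either way round below 0.1 rad and contact force between bracket_m and clamp_c_jaw above 1 N and value of joint clamp_c_clutch between 0.3 and 0.6 rad)) and ((x of bracket_l_mid in the frame of clamp_a between -0.004 and 0.018 m and y of bracket_l_mid in the frame of clamp_a between -0.012 and 0.012 m and z of bracket_l_mid in the frame of clamp_a between 0.032 and 0.04 m and angle between bracket_l_mid's own z axis and vertical below 0.06 rad and angle between the x axis of bracket_l_mid and the x axis of clamp_a, either way round below 0.1 rad and contact force between bracket_l and clamp_a_jaw above 1 N and value of joint clamp_a_clutch between 0.3 and 0.6 rad) or (x of bracket_l_mid in the frame of clamp_b between -0.004 and 0.018 m and y of bracket_l_mid in the frame of clamp_b between -0.012 and 0.012 m and z of bracket_l_mid in the frame of clamp_b between 0.032 and 0.04 m and angle between bracket_l_mid's own z axis and vertical below 0.06 rad and angle between the x axis of bracket_l_mid and the x axis of clamp_b, either way round below 0.1 rad and contact force between bracket_l and clamp_b_jaw above 1 N and value of joint clamp_b_clutch between 0.3 and 0.6 rad) or (x of bracket_l_mid in the frame of clamp_c between -0.004 and 0.018 m and y of bracket_l_mid in the frame of clamp_c between -0.012 and 0.012 m and z of bracket_l_mid in the frame of clamp_c between 0.032 and 0.04 m and angle between bracket_l_mid's own z axis and vertical below 0.06 rad and angle between the x axis of bracket_l_mid and the x axis of clamp_c, either way round below 0.1 rad and contact force between bracket_l and clamp_c_jaw above 1 N and value of joint clamp_c_clutch between 0.3 and 0.6 rad))); the robot touches nothing.
It fails at once if a knob is clicked a second time (over-tightened) (value of joint any of clamp_a_clutch, clamp_b_clutch, clamp_c_clutch above 0.7 rad).
It fails at once if the jar, the pot or the tweezers are moved more than 4 cm (distance of any of flux_jar, pot, tweezers from where it was at the start of the episode above 0.04 m).
Of bracket_s, bracket_m, bracket_l only 2 to 3 are there at a start; the rules pass over those that are not, and their reading is None.
At some moment in a run one of bracket_s, bracket_m, bracket_l may be knocked a few centimetres aside while the robot is not near it.
Once in a run the grip may slacken for a moment while it holds something.
It also fails if it takes over 210 s, if anything falls off the work surface, if the arm or the gripper's body presses on something with over 40 N, if the wrist force passes 120 N, or if a joint passes its speed limit or range.

## Working session

There is one attempt and no reset: what is moved stays moved. The work goes in short steps, Python scripts to look and compute and a shell command to move; the robot and the scene stay as the last step left them, time stands still between calls to the robot, and variables do not carry over. Pictures are saved under pics/ and viewed, at most 14 in all, crops included, and the job is handed in when it is done.

```bash
ls; mkdir -p pics; python3 - <<'E'
from rig import status,get_image,env
import cv2
for n in ["scene","side"]:
    d=get_image(n); cv2.imwrite(f"pics/{n}0.png",cv2.resize(d["color"][:,:,::-1],(800,600),interpolation=cv2.INTER_CUBIC))
    print(n,{k:v for k,v in d.items() if k!="color"})
print(status.observe(),env.tcp_to_grasp)
E
```

```text
pics
scene {'vertical_fov': 43.55794180894541, 'cx': 285.6378578808258, 'cy': 204.93960913469837, 'k1': 0.0209505276588794, 'xyz': array([0.01049193, 0.70851456, 0.86914191]), 'orientation': array([[-0.80149232, -0.3988631 ,  0.44555392],
       [-0.59800158,  0.53712917, -0.59488348],
       [-0.00204294, -0.74323649, -0.66902567]])}
side {'vertical_fov': 49.544961578323495, 'cx': 279.66006584340397, 'cy': 217.57550309371408, 'k1': -0.006152458397734702, 'xyz': array([ 0.40152769, -1.09069421,  0.53510412]), 'orientation': array([[ 0.99397503, -0.02580594,  0.10652556],
       [-0.10848372, -0.37039439,  0.9225179 ],
       [ 0.01565003, -0.92851605, -0.3709623 ]])}
{'time_s': 0.1, 'q': array([-8.72218873e+01,  2.18378150e+01,  7.43768630e+01,  5.63955479e-04,
        8.38584112e+01, -1.23348152e+01]), 'qvel': array([ 0.01004625, -0.09325466, -0.26877257,  0.03796405, -0.01304426,
        0.03380771]), 'joint_efforts': array([ 4.22259764e-03, -4.49218583e+01, -2.31651360e+01, -1.47985215e-04,
        3.70445545e-03, -1.01736040e-05]), 'position': array([ 0.14339431, -0.53072423,  0.23078798]), 'tool_rot': array([[ 9.65414111e-01,  2.60721292e-01, -5.20534314e-05],
       [ 2.60721145e-01, -9.65413310e-01,  1.27462169e-03],
       [ 2.82067940e-04, -1.24410920e-03, -9.99999186e-01]]), 'ft_force': array([ 0.27739236, -0.62897657, -0.78211622]), 'wrist_torque': array([ 0.0164019 , -0.03410317, -0.00042856]), 'gripper_force': 0.0, 'grip_width': 0.0852751979335087} 0.0187
```

View pics/scene0.png

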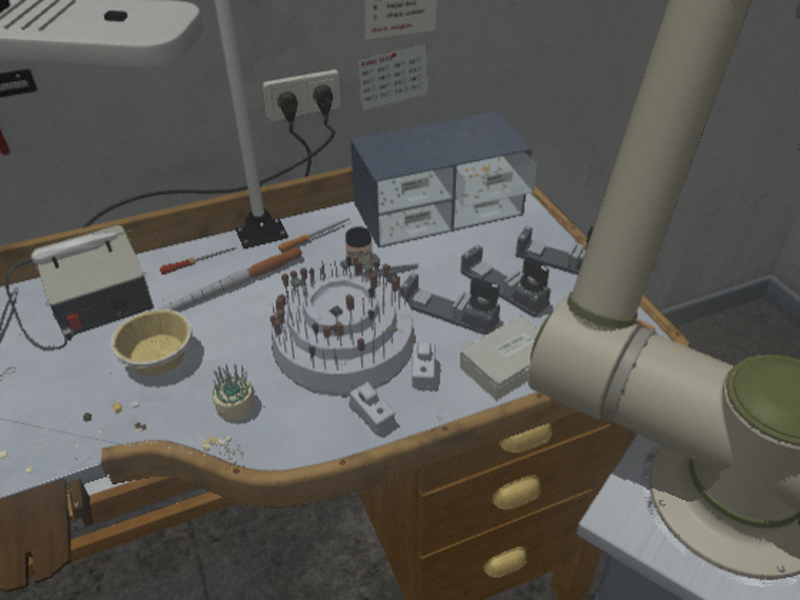

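View pics/side0.png

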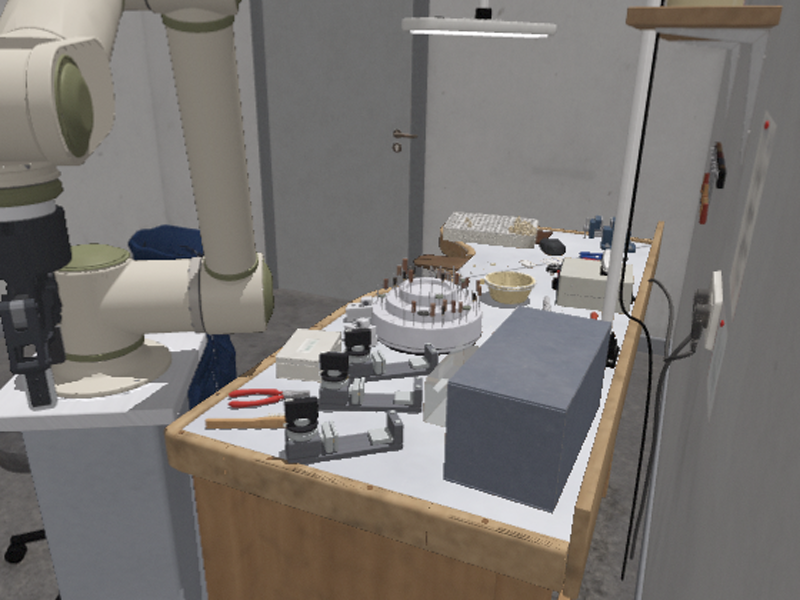

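The scene picture shows two brackets, at about (372,407) and (425,365), and three clamps around (450,300), (505,275) and (560,245). In the side picture the clamps are at (345,435), (370,390) and (390,355). I'll enlarge both next.

```bash
cat > h.py <<'E'
import numpy as np, cv2
from rig import status,get_image,env
def cam(n):
    d=get_image(n); d["f"]=210/np.tan(np.radians(d["vertical_fov"]/2)); return d
def p2w(d,u,v,z):
    x=np.array([(u-d["cx"])/d["f"],(v-d["cy"])/d["f"]]); y=x.copy()
    for _ in range(10): y=x/(1+d["k1"]*(y@y))
    r=d["orientation"]@np.array([y[0],y[1],1]); return d["xyz"]+r*(z-d["xyz"][2])/r[2]
def w2p(d,P):
    c=d["orientation"].T@(np.array(P)-d["xyz"]); y=c[:2]/c[2]; y=y*(1+d["k1"]*(y@y))
    return y*d["f"]+[d["cx"],d["cy"]]
def crop(d,u0,v0,s,name,w=800,h=600):
    im=d["color"][v0:v0+int(h/s),u0:u0+int(w/s),::-1]
    im=cv2.resize(im,None,fx=s,fy=s,interpolation=cv2.INTER_CUBIC)
    for k in range(0,im.shape[1],100): cv2.putText(im,str(u0+round(k/s)),(k,12),0,.4,(0,0,255),1); cv2.line(im,(k,14),(k,20),(0,0,255),1)
    for k in range(0,im.shape[0],100): cv2.putText(im,str(v0+round(k/s)),(0,k+4),0,.4,(0,0,255),1)
    cv2.imwrite("pics/"+name+".png",im)
E
python3 - <<'E'
from h import *
crop(cam("scene"),235,160,4,"s1"); crop(cam("side"),190,220,5,"d1")
E
```

```text
(no output)
```

View pics/s1.png

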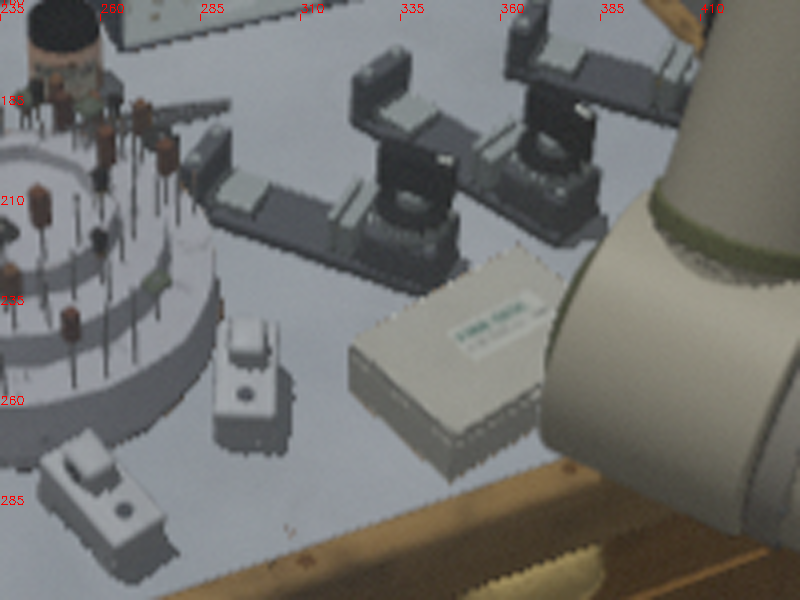

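View pics/d1.png

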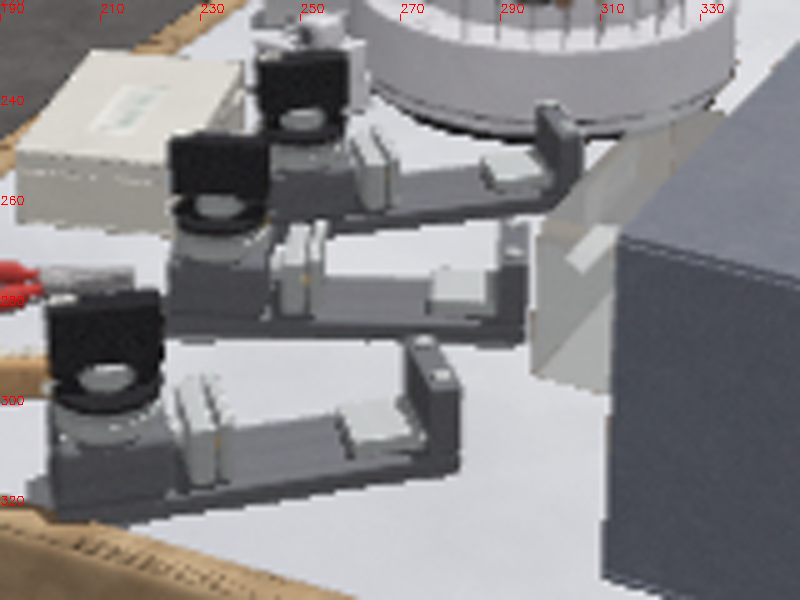

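The scene crop shows bracket 1 with its lug at px (259,274) and hole at (266,287), and bracket 2 with its lug at (297,245) and hole at (296,258). Both toes point towards the camera. The three clamps have their knobs on the robot side, with stop tops at px (287,197), (331,177) and (367,165).

```bash
python3 - <<'E'
from h import *
np.set_printoptions(precision=4,suppress=True)
s=cam("scene"); d=cam("side")
for n,p,q in [("A",(287.5,197.5),(340,198)),("B",(331,177),(375,184.5)),("C",(367,165),None)]:
    print(n,"scene stop",p2w(s,*p,.042), q and p2w(s,*q,.091))
for n,p,q in [("A",(302,243),(250.6,231.4)),("B",(292.6,265.6),(234,247.6)),("C",(276,291),(211.4,280))]:
    print(n,"side stop",p2w(d,*p,.042), p2w(d,*q,.091))
for p in [(259,274),(297,245)]: print("lug",p2w(s,*p,.051))
for p in [(266.2,287.5),(296.2,258.3)]: print("hole",p2w(s,*p,.034))
w=cam("wrist"); print({k:v for k,v in w.items() if k!="color"}); T=status.observe()
print(T["tool_rot"].T@(w["xyz"]-T["position"]),T["tool_rot"].T@w["orientation"])
for nm,p in [("pot",(163,282)),("jar",(250,178))]: print(nm,p2w(s,*p,.05))
E
```

```text
A scene stop [ 0.5737 -0.0509  0.042 ] [ 0.4447 -0.0748  0.091 ]
B scene stop [ 0.5327 -0.1782  0.042 ] [ 0.4052 -0.163   0.091 ]
C scene stop [ 0.4853 -0.2742  0.042 ] None
A side stop [ 0.5813 -0.0433  0.042 ] [ 0.4484 -0.0717  0.091 ]
B side stop [ 0.5405 -0.1642  0.042 ] [ 0.4067 -0.1601  0.091 ]
C side stop [ 0.4909 -0.2732  0.042 ] [ 0.3606 -0.3031  0.091 ]
lug [0.4735 0.1812 0.051 ]
lug [0.459  0.0694 0.051 ]
hole [0.4491 0.1893 0.034 ]
hole [0.4468 0.0889 0.034 ]
{'vertical_fov': 63.2055134707247, 'cx': 274.7883095866023, 'cy': 206.6853543539589, 'k1': 0.0032911681452580067, 'xyz': array([ 0.2183, -0.5104,  0.3741]), 'orientation': array([[ 0.2606, -0.922 , -0.2865],
       [-0.9654, -0.249 , -0.0769],
       [-0.0004,  0.2967, -0.955 ]]), 'f': np.float64(341.3133306638062)}
[ 0.0776 -0.0004 -0.1429] [[-0.0001 -0.9549 -0.2968]
 [ 1.     -0.0001 -0.0001]
 [ 0.     -0.2968  0.9549]]
pot [0.6152 0.3113 0.05  ]
jar [ 0.6862 -0.0471  0.05  ]
```

```bash
R='13 30 9 0 0 -8 1'; python3 -m handwheel '6 12 9 0 0 -7 1;6 12 9 0 0 -7 1;6 12 9 0 0 -7 1;6 12 9 0 0 -7 1;6 12 9 0 0 -15.1 1;6 12 9 0 0 -15.1 1;6 12 9 0 0 -15.1 1;6 12 9 0 0 -15.1 1'; python3 -m handwheel '15 27 0 0 0 0 1;15 27 0 0 0 0 1;15 27 0 0 0 0 1;15 27 0 0 0 0 1;15 27 0 0 0 0 1;15 27 0 0 0 0 1;15 27 0 0 0 0 1;15 27 0 0 0 0 1'; python3 -m handwheel '13.7 23 0 0 0 0 1;13.7 23 0 0 0 0 1;13.7 23 0 0 0 0 1;13.7 23 0 0 0 0 1;13.7 23 0 0 0 0 1;13.7 23 0 0 0 0 1;13.7 23 0 0 0 0 1;13.7 23 0 0 0 0 1'
python3 - <<'E'
from h import *
d=cam("wrist"); cv2.imwrite("pics/w1.png",cv2.resize(d["color"][:,:,::-1],(800,600),interpolation=cv2.INTER_CUBIC)); import pickle; pickle.dump(d,open("w1.pkl","wb"))
s=cam("scene"); crop(s,280,140,5,"s2")
E
```

```text
time_s: 1.02
position: [0.2031, -0.4113, 0.3205]
tool_rot: [[1.0, 0.002, -0.0], [0.002, -1.0, 0.002], [-0.0, -0.002, -1.0]]
ft_force: [-0.5, -0.4, -0.8]
grip_width: 0.0853
gripper_force: 0.0
time_s: 1.68
position: [0.3544, -0.138, 0.3208]
tool_rot: [[1.0, 0.005, -0.001], [0.005, -1.0, 0.002], [-0.001, -0.002, -1.0]]
ft_force: [-0.1, -0.1, -0.3]
grip_width: 0.0854
gripper_force: 0.0
time_s: 2.35
position: [0.492, 0.0914, 0.3194]
tool_rot: [[1.0, 0.006, -0.003], [0.006, -1.0, 0.001], [-0.003, -0.001, -1.0]]
ft_force: [-0.0, -0.5, -0.8]
grip_width: 0.0853
gripper_force: 0.0
```

View pics/w1.png

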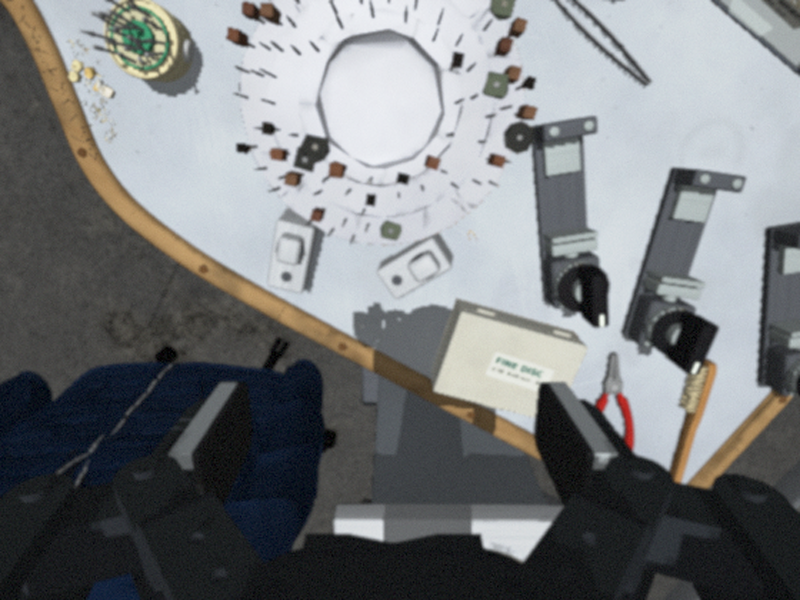

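Wrist view: bracket 1 is at (293,252) with its lug up-image and its toe pointing at the robot. Bracket 2 is at (415,265) with its lug to the right and its toe to the left. The clamps are on the right, and there's no third bracket in view.

```bash
python3 - <<'E'
from h import *
import pickle
d=pickle.load(open("w1.pkl","rb")); crop(d,180,140,5,"w1b",w=700,h=400)
print(d["xyz"],d["orientation"])
E
```

```text
[0.56989988 0.09251633 0.46218338] [[ 5.54582768e-03 -9.54074572e-01 -2.99517872e-01]
 [-9.99984356e-01 -5.50945541e-03 -9.65917702e-04]
 [-7.28622839e-04  2.99518543e-01 -9.54090201e-01]]
```

View pics/w1b.png

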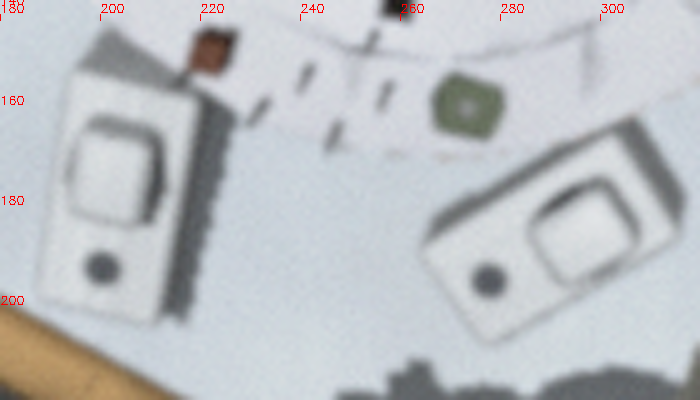

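```bash
python3 - <<'E'
from h import *
import pickle
d=pickle.load(open("w1.pkl","rb")); crop(d,360,75,3.7,"w1c",w=740,h=600)
E
```

```text
(no output)
```

View pics/w1c.png

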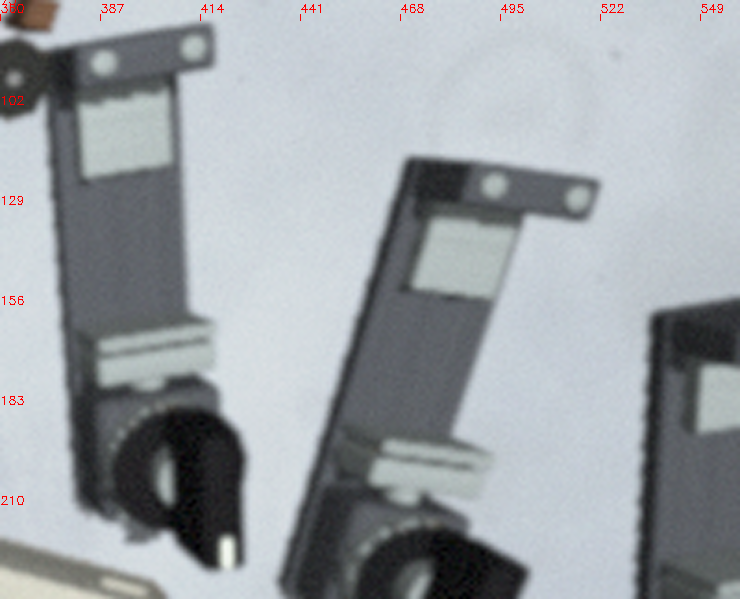

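The bracket top corners and the clamps' step corners are readable in these crops. Clamp A sits right against the burr turntable, so I'll use B and C.

```bash
python3 - <<'E'
from h import *
import pickle
np.set_printoptions(precision=4,suppress=True)
d=pickle.load(open("w1.pkl","rb"))
for n,cs in [("b1",[(75,68),(200,95),(157,323),(38,295)]),("b2",[(620,130),(685,235),(492,345),(420,243)])]:
    P=[p2w(d,180+c[0]/5,140+c[1]/5,z) for c,z in zip(cs,[.0405,.0405,.031,.031])]
    h=(P[0]+P[1])/2; t=(P[2]+P[3])/2; m=(h+t)/2; v=t-h
    print(n,m,"len",np.linalg.norm(v),"wid",np.linalg.norm(P[0]-P[1]),np.linalg.norm(P[2]-P[3]),"yaw",np.degrees(np.arctan2(v[1],v[0])),"mid",m[:2]+v[:2]/np.linalg.norm(v)*-.013*.15)
for n,cs,st in [("A",[(80,100),(172,85),(172,165),(84,178)],[(103,62),(193,48)]),("B",[(435,215),(522,225),(493,300),(412,292)],[(494,186),(577,198)])]:
    P=[p2w(d,360+c[0]/3.7,75+c[1]/3.7,.018) for c in cs]
    f=(P[0]+P[1])/2; b=(P[2]+P[3])/2; u=(f-b)
    # yaw from washers: line across stop
    W=[p2w(d,360+c[0]/3.7,75+c[1]/3.7,.042) for c in st]; w=W[0]-W[1]
    print(n,"far",f,"near",b,"len",np.linalg.norm(u),np.linalg.norm(P[0]-P[1]),"yaw",np.degrees(np.arctan2(u[1],u[0])),np.degrees(np.arctan2(w[1],w[0]))-90,"washmid",(W[0]+W[1])/2)
E
```

```text
b1 [0.4715 0.1835 0.0357] len 0.06433466510854134 wid 0.031261088281214926 0.03180400317239663 yaw 165.77523858054354 mid [0.4734 0.183 ]
b2 [0.4614 0.072  0.0357] len 0.05986771778180953 wid 0.032007139892083335 0.033670188398477484 yaw 123.08152867919794 mid [0.4624 0.0704]
A far [ 0.5701 -0.0551  0.018 ] near [ 0.5444 -0.0587  0.018 ] len 0.025962560579906965 0.030696360442688975 yaw 7.831486609156417 8.78705563564283 washmid [ 0.5813 -0.0528  0.042 ]
B far [ 0.5287 -0.1813  0.018 ] near [ 0.5024 -0.1773  0.018 ] len 0.026558776699786985 0.030764718340193422 yaw -8.698460148505823 -7.571914006055877 washmid [ 0.5399 -0.1832  0.042 ]
```

```bash
python3 - <<'E'
from h import *
import pickle
np.set_printoptions(precision=4,suppress=True)
d=pickle.load(open("w1.pkl","rb"))
c=np.array([.4624,.0704]); a=np.radians(123); ex=np.array([np.cos(a),np.sin(a)]); ey=np.array([-ex[1],ex[0]])
c1=np.array([.4734,.183]); a1=np.radians(165.8); fx=np.array([np.cos(a1),np.sin(a1)]); fy=np.array([-fx[1],fx[0]])
for n,p,zs in [("rim",(345,150),(.04,)),("rim",(400,160),(.04,)),("rim",(530,125),(.04,)),("rim",(600,92),(.04,)),("rim",(690,60),(.04,)),("green",(467,105),(.06,.08,.1)),("brown",(212,52),(.06,.08,.1))]:
    for z in zs:
        P=p2w(d,180+p[0]/5,140+p[1]/5,z)[:2]; q=P-c;r=P-c1; print(n,z,P,"b2 frame",q@ex,q@ey,"b1 frame",r@fx,r@fy)
s=cam("side")
for p in [(240,260-0),(253,228)]: pass
print("drawer", p2w(s,190+540/5,220+370/5,.0), p2w(s,190+620/5,220+240/5,.1))
crop(cam("scene"),235,220,6.5,"s3",w=780,h=520)
E
```

```text
rim 0.04 [0.4854 0.1247] b2 frame 0.033012155189854606 -0.04886114497115953 b1 frame -0.02593398871362234 0.05357722458503678
rim 0.04 [0.4829 0.1109] b2 frame 0.022802636669880878 -0.03928760925215859 b1 frame -0.026920361758610057 0.06753838223004584
rim 0.04 [0.492  0.0784] b2 frame -0.009412569608315453 -0.02917160216004941 b1 frame -0.043684387643461844 0.09684914051376077
rim 0.04 [0.5004 0.0611] b2 frame -0.028433995930713874 -0.02679342554051748 b1 frame -0.05602514477750766 0.11151802243197856
rim 0.04 [0.5084 0.0392] b2 frame -0.05126062743772777 -0.0215655666289624 b1 frame -0.06922170274284388 0.13086321492581657
green 0.06 [0.5004 0.0941] b2 frame -0.0008359922946053679 -0.044745918507245006 b1 frame -0.04797333054509494 0.0795945186144811
green 0.08 [0.5038 0.094 ] b2 frame -0.002783577478295499 -0.04760314647209091 b1 frame -0.051343650653039086 0.07882135494434771
green 0.1 [0.5073 0.0939] b2 frame -0.004731162661985618 -0.050460374436936815 b1 frame -0.05471397076098323 0.07804819127421432
brown 0.06 [0.5126 0.154 ] b2 frame 0.04280122573386994 -0.08759980470695314 b1 frame -0.04507210080598358 0.018502414168136125
brown 0.08 [0.5154 0.1509] b2 frame 0.03868362458499205 -0.08832597066956457 b1 frame -0.04858669488777368 0.020767272809804956
brown 0.1 [0.5183 0.1479] b2 frame 0.034566023436114215 -0.08905213663217591 b1 frame -0.05210128896956367 0.02303213145147381
drawer [ 0.5462 -0.2204  0.    ] [ 0.566  -0.2868  0.1   ]
```

View pics/s3.png

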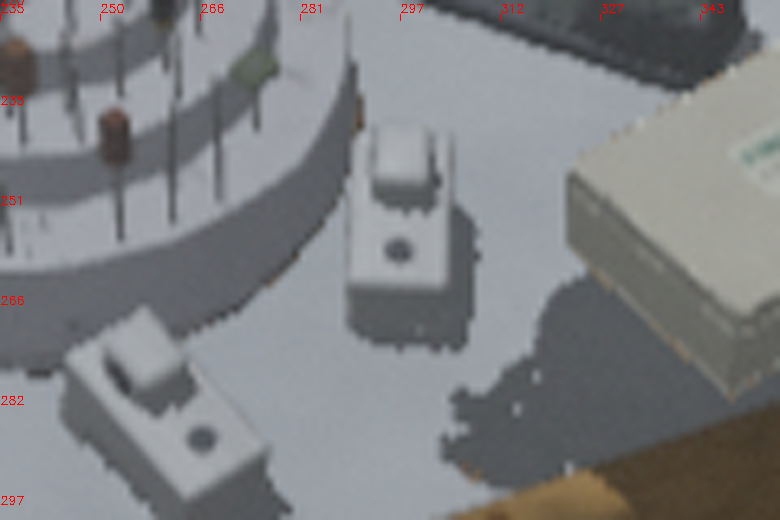

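```bash
python3 -m handwheel '-3 -2 -8 0 0 57 1;-3 -2 -8 0 0 57 1;-3 -2 -8 0 0 57 1;-3 -2 -8 0 0 57 1;-3 -2 -8 0 0 57 1;-3 -2 -8 0 0 57 1;-3 -2 -8 0 0 57 1;-3 -2 -8 0 0 57 1' 30; python3 -m handwheel '0 0 -6 0 0 57 1;0 0 -6 0 0 57 1;0 0 -6 0 0 57 1;0 0 -6 0 0 57 1;0 0 -6 0 0 57 1;0 0 -6 0 0 57 1;0 0 -6 0 0 57 1;0 0 -6 0 0 57 1';python3 -m handwheel '0 0 -2 0 0 8.5 .42;0 0 -2 0 0 8.5 .42;0 0 -2 0 0 8.5 .42;0 0 -2 0 0 8.5 .42'
python3 - <<'E'
from h import *
import pickle
np.set_printoptions(precision=4,suppress=True)
d=pickle.load(open("w1.pkl","rb"))
print("lug",p2w(d,297,188,.0527),"b1 lug",p2w(d,180+110/5,140+177/5,.0527))
d=cam("wrist");pickle.dump(d,open("w2.pkl","wb")); cv2.imwrite("pics/w2.png",cv2.resize(d["color"][:,:,::-1],(800,600),interpolation=cv2.INTER_CUBIC))
E
```

```text
time_s: 3.22
position: [0.4601, 0.0678, 0.2415]
tool_rot: [[0.54, 0.841, 0.0], [0.841, -0.54, -0.0], [-0.0, 0.0, -1.0]]
ft_force: [0.5, -0.7, 0.9]
grip_width: 0.0855
gripper_force: 0.0
time_s: 3.88
position: [0.4602, 0.0678, 0.1815]
tool_rot: [[-0.411, 0.912, 0.0], [0.912, 0.411, -0.0], [-0.0, 0.0, -1.0]]
ft_force: [0.5, 0.3, -0.2]
grip_width: 0.0855
gripper_force: 0.0
time_s: 4.22
position: [0.4605, 0.0684, 0.162]
tool_rot: [[-0.534, 0.845, 0.0], [0.845, 0.534, -0.0], [-0.0, 0.0, -1.0]]
ft_force: [-0.9, 0.2, 0.6]
grip_width: 0.0383
gripper_force: 0.0
lug [0.4657 0.0648 0.0527] b1 lug [0.4809 0.1813 0.0527]
```

View pics/w2.png

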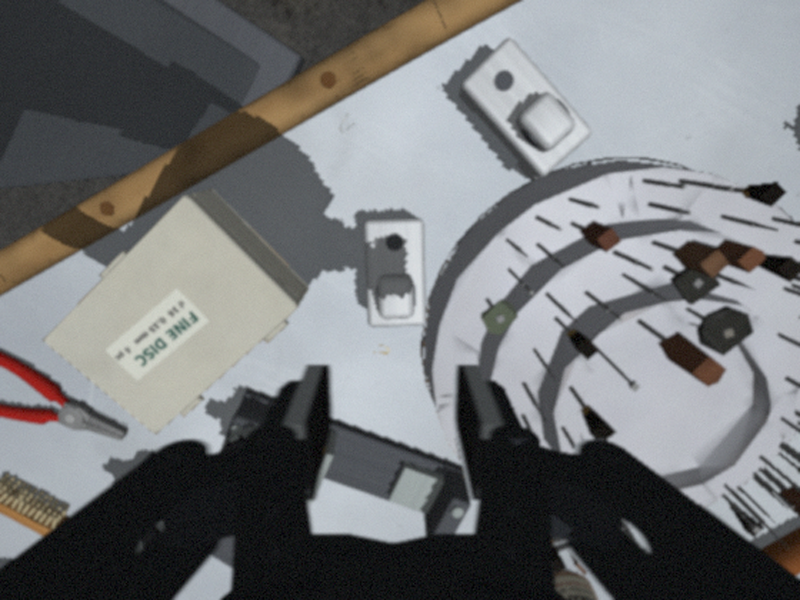

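The wrist view shows bracket 2 with top corners at (366,222), (422,220), (425,323) and (370,325) and its lug at (396,291). The turntable rim is close on its right.

```bash
python3 - <<'E'
from h import *
import pickle
np.set_printoptions(precision=4,suppress=True)
d=pickle.load(open("w2.pkl","rb")); k=.7
def br(cs):
    P=[p2w(d,c[0]*k,c[1]*k,z) for c,z in zip(cs,[.0405,.0405,.031,.031])]
    h=(P[0]+P[1])/2; t=(P[2]+P[3])/2; v=t-h
    print((h+t)/2,np.linalg.norm(v),np.linalg.norm(P[0]-P[1]),np.linalg.norm(P[2]-P[3]),np.degrees(np.arctan2(v[1],v[0])))
br([(370,325),(425,323),(422,220),(366,222)]); br([(545,175),(590,132),(510,40),(463,88)])
print("lug",p2w(d,396*k,291*k,.0527), "lug edges",p2w(d,380*k,278*k,.0527),p2w(d,413*k,278*k,.0527),"b1 lug",p2w(d,548*k,117*k,.0527))
T=status.observe(); y=T["tool_rot"][:,1]; 
for p in [(423,330),(432,280),(450,240),(475,205)]:
  for z in (.0,.036): q=p2w(d,p[0]*k,p[1]*k,z); print("rim",z,q[:2],(q-[.464,.071,0])@y)
E
```

```text
[0.461  0.0746 0.0357] 0.05893964343472953 0.03183584461479179 0.03146936118941284 124.2826734380655
[0.4715 0.1846 0.0357] 0.06209409277940792 0.030107205311478098 0.031949021256651215 166.68435639249344
lug [0.4639 0.0701 0.0527] lug edges [0.4528 0.0716 0.0527] [0.4677 0.0811 0.0527] b1 lug [0.4791 0.1841 0.0527]
rim 0.0 [0.5027 0.0434] 0.017938453762802103
rim 0.036 [0.4931 0.0541] 0.015559565233329048
rim 0.0 [0.4885 0.0756] 0.023159673405528255
rim 0.036 [0.4806 0.0824] 0.020164281300592703
rim 0.0 [0.4836 0.1035] 0.03393450853082344
rim 0.036 [0.4763 0.107 ] 0.02966686112266247
rim 0.0 [0.4843 0.1299] 0.04865924764652431
rim 0.036 [0.4769 0.1303] 0.04265295391935076
```

```bash
python3 -m handwheel '.4 -.1 -4 0 0 1 .35;.4 -.1 -8 0 0 1 .35;.4 -.1 -10 0 0 1 .35;.4 -.1 -11 0 0 1 .35;.4 -.1 -11.7 0 0 1 .35;.4 -.1 -11.7 0 0 1 .35;.4 -.1 -11.7 0 0 1 .35'; python3 -m handwheel '0 0 0 0 0 0 .1;0 0 0 0 0 0 .1;0 0 0 0 0 0 .1;0 0 0 0 0 0 .1;0 0 0 0 0 0 .1;0 0 0 0 0 0 .1' 30
```

```text
time_s: 4.85
position: [0.4649, 0.0679, 0.045]
tool_rot: [[-0.551, 0.834, 0.001], [0.834, 0.551, -0.0], [-0.001, 0.001, -1.0]]
ft_force: [-0.8, 1.1, 0.2]
grip_width: 0.0297
gripper_force: 0.0
time_s: 5.35
position: [0.4651, 0.0679, 0.0452]
tool_rot: [[-0.552, 0.834, 0.002], [0.834, 0.552, -0.0], [-0.002, 0.002, -1.0]]
ft_force: [-0.6, -1.7, 7.5]
grip_width: 0.019
gripper_force: 33.2
```

```bash
python3 -m handwheel '-.3 0 .3 0 0 0 .1;-.9 -.2 .3 0 0 0 .1;-1.6 -.3 .3 0 0 0 .1;-2.2 -.5 .3 0 0 0 .1;-2.6 -.6 .3 0 0 0 .1;-2.6 -.6 0 0 0 0 .1;-2.6 -.6 0 0 0 0 .35;-2.6 -.6 0 0 0 0 .35'; python3 -m handwheel '0 0 4 0 0 0 .35;0 0 8 0 0 0 .9;0 0 11 0 0 0 .9;0 0 11 0 0 0 .9'
python3 - <<'E'
from h import *
import pickle
d=cam("wrist");pickle.dump(d,open("w3.pkl","wb")); crop(d,200,110,4,"w3",w=720,h=560)
E
```

```text
time_s: 6.02
position: [0.4386, 0.0619, 0.0444]
tool_rot: [[-0.552, 0.834, 0.001], [0.834, 0.552, -0.0], [-0.0, 0.0, -1.0]]
ft_force: [-0.7, -0.2, -0.8]
grip_width: 0.0299
gripper_force: 0.0
time_s: 6.35
position: [0.441, 0.0619, 0.1595]
tool_rot: [[-0.552, 0.834, 0.01], [0.834, 0.552, -0.001], [-0.007, 0.008, -1.0]]
ft_force: [0.8, 0.4, 0.1]
grip_width: 0.0654
gripper_force: 0.0
```

View pics/w3.png

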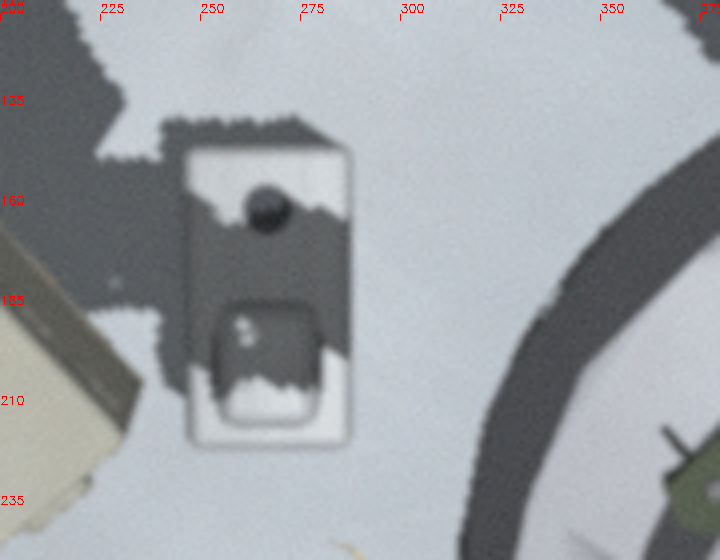

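The bracket is now clear of the turntable and aligned with the tool. Its corners in crop px are (187,148), (350,150), (350,445) and (190,447). The box corner is near the heel's left side, so I'll grip slightly toeward.

```bash
python3 - <<'E'
from h import *
import pickle
np.set_printoptions(precision=4,suppress=True)
d=pickle.load(open("w3.pkl","rb")); T=status.observe(); R=T["tool_rot"];p=T["position"]; print(p)
f=lambda c,z:p2w(d,200+c[0]/4,110+c[1]/4,z)
P=[f((190,447),.0405),f((350,445),.0405),f((350,150),.031),f((187,148),.031)]
h=(P[0]+P[1])/2; t=(P[2]+P[3])/2; v=t-h
m=(h+t)/2
print(m,np.linalg.norm(v),np.linalg.norm(P[0]-P[1]),np.linalg.norm(P[2]-P[3]),np.degrees(np.arctan2(v[1],v[0])))
m=m-v*.13*.15/.6*.1
loc=lambda q:((q-p)@R)[:2]
print("mid",m,"in tool",loc(m))
for c,z in [((142,380),0),((125,430),0),((0,300),0),((0,230),.03)]: print("box",loc(f(c,z)))
print("lug",loc(f((268,345),.053)), "lug y edges",loc(f((222,400),.053)),loc(f((318,400),.053)))
E
```

```text
[0.4399 0.0619 0.1568]
[0.4328 0.0685 0.0358] 0.05961556656822519 0.032591832803974166 0.03214528457578146 123.54655996500178
mid [0.4329 0.0684 0.0358] in tool [ 0.0097 -0.0028]
box [-0.0179 -0.0331]
box [-0.0302 -0.0375]
box [ 0.0012 -0.0647]
box [ 0.023 -0.057]
lug [ 0.0053 -0.0028] lug y edges [-0.0056 -0.0117] [-0.0057  0.0067]
```

```bash
python3 -m handwheel '-.6 1 -4 -7.9 -5.2 0 .52;-.6 1 -8 -7.9 -5.2 0 .52;-.6 1 -11 -7.9 -5.2 0 .52;-.6 1 -13 -7.9 -5.2 0 .52;-.6 1 -14 -7.9 -5.2 0 .52;-.6 1 -14.9 -7.9 -5.2 0 .52;-.6 1 -14.9 -7.9 -5.2 0 .52;-.6 1 -14.9 -7.9 -5.2 0 .52'; python3 -m handwheel '0 0 0 0 0 0 .2;0 0 0 0 0 0 .2;0 0 0 0 0 0 .2;0 0 0 0 0 0 .2;0 0 0 0 0 0 .2;0 0 0 0 0 0 .2' 60
```

```text
time_s: 7.07
position: [0.4318, 0.0721, 0.0046]
tool_rot: [[-0.545, 0.834, 0.088], [0.822, 0.552, -0.137], [-0.163, -0.002, -0.987]]
ft_force: [-0.2, 0.8, -0.4]
grip_width: 0.0446
gripper_force: 0.0
time_s: 7.57
position: [0.4325, 0.0721, 0.0056]
tool_rot: [[-0.545, 0.834, 0.091], [0.822, 0.552, -0.137], [-0.165, 0.0, -0.986]]
ft_force: [-1.3, 0.3, 1.2]
grip_width: 0.0331
gripper_force: 59.7
```

```bash
python3 -m handwheel '0 0 2 0 0 0 .2;0 0 5 2 1.3 0 .2;0 0 8 5 3 0 .2;0 0 12 7.9 5.2 0 .2;0 0 16 7.9 5.2 0 .2;0 0 20 7.9 5.2 0 .2;0 0 23 7.9 5.2 0 .2;0 0 23 7.9 5.2 0 .2'; python3 -m handwheel '0 -2 0 0 0 -6 .2;0 -4 0 0 0 -12 .2;0 -6 0 0 0 -18 .2;0 -8 0 0 0 -24 .2;0 -10 0 0 0 -30 .2;0 -12 0 0 0 -36 .2;0 -14 0 0 0 -42 .2;0 -16 0 0 0 -48 .2'; python3 -m handwheel '0 -2 0 0 0 -6 .2;0 -4 0 0 0 -12 .2;0 -6 0 0 0 -18 .2;0 -8 0 0 0 -24 .2;0 -10 0 0 0 -30 .2;0 -10 0 0 0 -36 .2;0 -10 0 0 0 -42 .2;0 -10 0 0 0 -48 .2';python3 -m handwheel '0 0 0 0 0 -6 .2;0 0 0 0 0 -12 .2;0 0 0 0 0 -18 .2;0 0 0 0 0 -24 .2;0 0 0 0 0 -30 .2;0 0 0 0 0 -35.5 .2;0 0 0 0 0 -35.5 .2;0 0 0 0 0 -35.5 .2'
python3 - <<'E'
from h import *
import pickle
d=cam("wrist");pickle.dump(d,open("w4.pkl","wb")); cv2.imwrite("pics/w4.png",cv2.resize(d["color"][:,:,::-1],(800,600),interpolation=cv2.INTER_CUBIC))
E
```

```text
time_s: 8.23
position: [0.4343, 0.0718, 0.2409]
tool_rot: [[-0.552, 0.834, 0.011], [0.834, 0.552, -0.001], [-0.007, 0.008, -1.0]]
ft_force: [0.3, -0.0, -1.6]
grip_width: 0.033
gripper_force: 60.5
time_s: 8.9
position: [0.4319, -0.0887, 0.2344]
tool_rot: [[0.255, 0.967, -0.001], [0.967, -0.255, 0.001], [0.0, -0.002, -1.0]]
ft_force: [0.8, 0.2, -1.4]
grip_width: 0.0328
gripper_force: 60.2
time_s: 9.57
position: [0.432, -0.1881, 0.2342]
tool_rot: [[0.89, 0.457, -0.002], [0.457, -0.89, 0.001], [-0.001, -0.002, -1.0]]
ft_force: [-0.0, 0.6, -2.0]
grip_width: 0.0329
gripper_force: 60.2
time_s: 10.23
position: [0.4321, -0.1878, 0.2346]
tool_rot: [[0.991, -0.136, -0.001], [-0.136, -0.991, 0.001], [-0.001, -0.001, -1.0]]
ft_force: [-0.6, 0.4, -2.3]
grip_width: 0.0333
gripper_force: 60.2
```

View pics/w4.png

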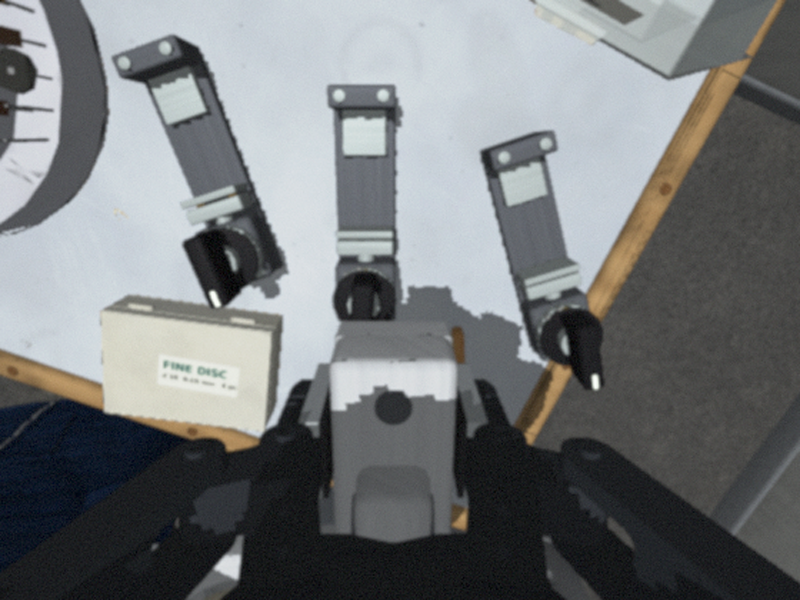

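Clamp B is straight ahead: washers at (338,96) and (384,96), step corners at (342,120), (384,118), (385,154) and (343,155). Clamp C has washers at (503,157) and (547,143) and step corners at (500,172), (541,163), (550,197) and (510,207). The bracket is held level, with its toe's top edge at row ~362.

```bash
python3 - <<'E'
from h import *
import pickle
np.set_printoptions(precision=4,suppress=True)
d=pickle.load(open("w4.pkl","rb")); T=status.observe(); R=T["tool_rot"];p=T["position"]; print(p,np.degrees(np.arctan2(R[1,0],R[0,0])))
f=lambda c,z:p2w(d,c[0]*.7,c[1]*.7,z)
for n,w,s,kn in [("B",[(338,96),(384,96)],[(342,120),(384,118),(385,154),(343,155)],None),("C",[(503,157),(547,143)],[(500,172),(541,163),(550,197),(510,207)],(595,382))]:
    W=[f(c,.042) for c in w]; S=[f(c,.018) for c in s]; u=W[0]-W[1]
    far=(S[0]+S[1])/2; near=(S[2]+S[3])/2; e=far-near
    y1=np.degrees(np.arctan2(u[1],u[0]))-90; y2=np.degrees(np.arctan2(e[1],e[0]))
    a=np.radians((y1+y2)/2); x=np.array([np.cos(a),np.sin(a),0])
    print(n,"wash",(W[0]+W[1])/2,np.linalg.norm(u),"far",far,"near",near,np.linalg.norm(e),np.linalg.norm(S[0]-S[1]),y1,y2)
    print("   origin from near",near-.011*x,"from far",far-.041*x,"yaw",np.degrees(a))
for c in [(332,362),(457,362)]:
    q=f(c,p[2]+.030); print("toe top edge in tool",(q-p)@R)
E
```

```text
[ 0.4322 -0.1878  0.2348] -7.809555921827513
B wash [ 0.5403 -0.1811  0.042 ] 0.029392566294206748 far [ 0.5277 -0.179   0.018 ] near [ 0.5042 -0.1761  0.018 ] 0.023656096191220315 0.029192833989943327 -7.820245208441918 -7.142982493994494
   origin from near [ 0.4933 -0.1747  0.018 ] from far [ 0.4871 -0.1737  0.018 ] yaw -7.481613851218207
C wash [ 0.4929 -0.283   0.042 ] 0.029608182428332117 far [ 0.4802 -0.2853  0.018 ] near [ 0.4549 -0.2908  0.018 ] 0.0258834153978492 0.02941356322250263 9.512687097478576 12.09939227755968
   origin from near [ 0.4441 -0.2928  0.018 ] from far [ 0.4399 -0.293   0.018 ] yaw 10.806039687519128
toe top edge in tool [ 0.0246 -0.0164 -0.03  ]
toe top edge in tool [ 0.0246  0.0152 -0.03  ]
```

```bash
python3 -m handwheel '2.5 .4 0 0 0 0 .2;5 .8 0 0 0 0 .2;6.8 1.15 0 0 0 0 .2;6.8 1.15 -2 0 0 0 .2;6.8 1.15 -5 0 0 0 .2;6.8 1.15 -8 0 0 0 .2;6.8 1.15 -11 0 0 0 .2;6.8 1.15 -13 0 0 0 .2'; python3 -m handwheel '0 0 -2 0 0 0 .2;0 0 -4 0 0 0 .2;0 0 -5.5 0 0 0 .2;0 0 -6.5 0 0 0 .2;0 0 -7.3 0 0 0 .2;0 0 -7.8 0 0 0 .2;0 0 -7.8 0 0 0 .2'
```

```text
time_s: 10.95
position: [0.4994, -0.1758, 0.1025]
tool_rot: [[0.991, -0.136, -0.003], [-0.136, -0.991, 0.002], [-0.003, -0.001, -1.0]]
ft_force: [-1.5, 0.1, -1.5]
grip_width: 0.0332
gripper_force: 60.3
time_s: 11.53
position: [0.5002, -0.1764, 0.0268]
tool_rot: [[0.99, -0.138, -0.001], [-0.138, -0.99, 0.0], [-0.001, -0.0, -1.0]]
ft_force: [-0.2, 0.5, -2.6]
grip_width: 0.0328
gripper_force: 60.3
```

```bash
python3 -m handwheel '0 0 -.2 0 0 0 .2;0 0 -.4 0 0 0 .2;0 0 -.5 0 0 0 .2;0 0 -.5 0 0 0 .2'; python3 -m handwheel '0 0 -.1 0 0 0 .2;0 0 -.2 0 0 0 .2;0 0 -.2 0 0 0 .2'
```

```text
time_s: 11.87
position: [0.5005, -0.1765, 0.0225]
tool_rot: [[0.99, -0.139, 0.0], [-0.139, -0.99, -0.0], [0.0, 0.0, -1.0]]
ft_force: [0.9, -0.6, -1.9]
grip_width: 0.0331
gripper_force: 60.3
time_s: 12.12
position: [0.5004, -0.1764, 0.0202]
tool_rot: [[0.99, -0.139, -0.0], [-0.139, -0.99, 0.0], [-0.0, -0.0, -1.0]]
ft_force: [0.2, -0.2, -1.7]
grip_width: 0.0329
gripper_force: 60.3
```

```bash
python3 -m handwheel '0 0 -.05 0 0 0 .2;0 0 -.1 0 0 0 .2;0 0 -.1 0 0 0 .2'; python3 -m handwheel '0 0 -.1 0 0 0 .2;0 0 -.1 0 0 0 .2'; python3 -m handwheel '0 0 -.1 0 0 0 .2;0 0 -.1 0 0 0 .2'
```

```text
time_s: 12.37
position: [0.5005, -0.1765, 0.0199]
tool_rot: [[0.99, -0.139, 0.0], [-0.139, -0.99, -0.0], [0.0, 0.0, -1.0]]
ft_force: [-2.2, 0.7, 5.0]
grip_width: 0.0332
gripper_force: 61.3
time_s: 12.53
position: [0.5005, -0.1765, 0.0199]
tool_rot: [[0.99, -0.139, 0.001], [-0.139, -0.99, -0.001], [0.001, 0.001, -1.0]]
ft_force: [-5.6, 1.7, 16.4]
grip_width: 0.0333
gripper_force: 62.6
time_s: 12.7
position: [0.5005, -0.1765, 0.0199]
tool_rot: [[0.99, -0.139, 0.001], [-0.139, -0.99, -0.001], [0.002, 0.001, -1.0]]
ft_force: [-8.9, 3.8, 26.7]
grip_width: 0.0331
gripper_force: 64.0
```

```bash
python3 -m handwheel '0 0 .25 0 0 0 .2;0 0 .25 0 0 0 .56;0 0 .25 0 0 0 .56;0 0 .25 0 0 0 .56;0 0 .25 0 0 0 .56;0 0 2 0 0 0 .56;0 0 5 0 0 0 .56;0 0 8 0 0 0 .56'; python3 -m handwheel '-3 .4 4 0 0 0 1;-6 .8 7 0 0 0 1;-6 .8 7 0 0 0 1;-6 .8 7 0 0 0 1;-6 .8 7 0 0 0 1'
python3 - <<'E'
from h import *
import pickle
d=cam("wrist");pickle.dump(d,open("w5.pkl","wb")); s=cam("side"); e=cam("scene")
im=np.hstack([cv2.resize(d["color"][60:240,200:400],None,fx=2,fy=2,interpolation=cv2.INTER_CUBIC),cv2.resize(s["color"][200:320,200:333],None,fx=3,fy=3,interpolation=cv2.INTER_CUBIC)])
cv2.imwrite("pics/w5.png",im[:,:,::-1])
E
```

```text
time_s: 13.37
position: [0.4999, -0.1762, 0.0974]
tool_rot: [[0.99, -0.139, -0.002], [-0.139, -0.99, 0.001], [-0.003, -0.001, -1.0]]
ft_force: [0.9, -0.6, 0.1]
grip_width: 0.048
gripper_force: 0.0
time_s: 13.78
position: [0.4406, -0.1686, 0.1669]
tool_rot: [[0.99, -0.139, 0.0], [-0.139, -0.99, -0.0], [0.0, 0.0, -1.0]]
ft_force: [0.1, -0.6, -0.1]
grip_width: 0.0854
gripper_force: 0.0
```

View pics/w5.png

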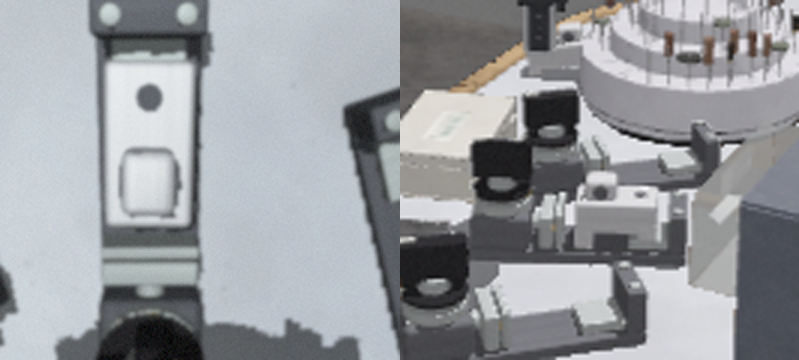

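The bracket sits centred on clamp B's bed and looks level, with its toe on the step. Next I turn the tool half round over knob B so joint 6 has room for the clockwise turn.

```bash
python3 -m handwheel '-3.6 .5 0 0 0 56 .5;-3.6 .5 0 0 0 56 .5;-3.6 .5 0 0 0 56 .5;-3.6 .5 0 0 0 56 .5;-3.6 .5 0 0 0 56 .5;-3.6 .5 0 0 0 56 .5;-3.6 .5 0 0 0 56 .5;-3.6 .5 0 0 0 56 .5'; python3 -m handwheel '0 0 0 0 0 56 .5;0 0 0 0 0 56 .5;0 0 0 0 0 56 .5;0 0 0 0 0 56 .5;0 0 0 0 0 56 .5;0 0 0 0 0 56 .5;0 0 0 0 0 56 .5;0 0 0 0 0 56 .5';  python3 -m handwheel '0 0 0 0 0 56 .5;0 0 0 0 0 56 .5;0 0 0 0 0 56 .5;0 0 0 0 0 56 .5;0 0 0 0 0 56 .5;0 0 0 0 0 56 .5;0 0 0 0 0 56 .5;0 0 0 0 0 56 .5';  python3 -m handwheel '0 0 0 0 0 12 .5;0 0 0 0 0 12 .5;0 0 0 0 0 12 .5;0 0 0 0 0 12 .5'
python3 - <<'E'
from h import *
import pickle
d=cam("wrist");pickle.dump(d,open("w6.pkl","wb")); crop(d,200,120,4,"w6",w=640,h=520)
o=status.observe(); print(o["q"],o["position"],w2p(d,[.4048,-.1633,.091]))
E
```

```text
time_s: 14.6
position: [0.4047, -0.1634, 0.1661]
tool_rot: [[0.664, 0.748, -0.002], [0.748, -0.664, 0.001], [-0.0, -0.002, -1.0]]
ft_force: [0.0, 0.0, -0.4]
grip_width: 0.0426
gripper_force: 0.0
time_s: 15.27
position: [0.4047, -0.1634, 0.1661]
tool_rot: [[-0.249, 0.969, -0.002], [0.969, 0.249, 0.001], [0.002, -0.001, -1.0]]
ft_force: [0.4, 0.4, 0.4]
grip_width: 0.0428
gripper_force: 0.0
time_s: 15.93
position: [0.4047, -0.1634, 0.1661]
tool_rot: [[-0.942, 0.336, -0.002], [0.336, 0.942, 0.001], [0.002, 0.001, -1.0]]
ft_force: [0.4, 0.1, -0.7]
grip_width: 0.0427
gripper_force: 0.0
time_s: 16.27
position: [0.4046, -0.1634, 0.1665]
tool_rot: [[-0.99, 0.141, -0.001], [0.141, 0.99, 0.001], [0.001, 0.001, -1.0]]
ft_force: [0.3, 0.1, -0.4]
grip_width: 0.0421
gripper_force: 0.0
[-3.76171666e+01  1.43784749e+01  9.74861926e+01  7.89041364e-04
  6.82101737e+01 -1.19479857e+02] [ 0.40460192 -0.16343585  0.1666422 ] [273.39557092 216.04548074]
```

View pics/w6.png

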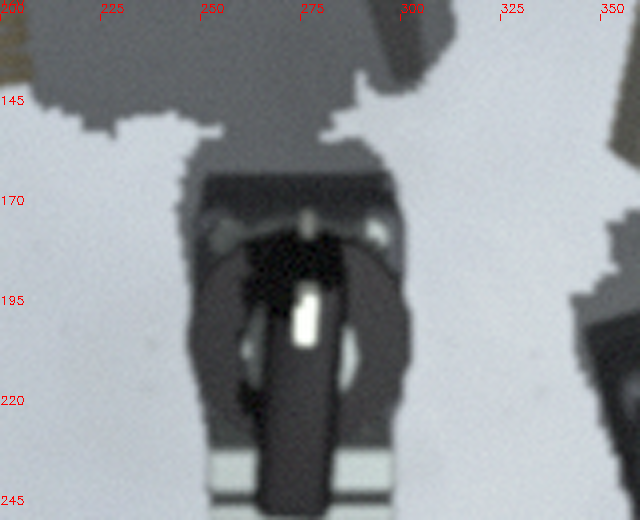

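```bash
python3 - <<'E'
from h import *
import pickle
d=pickle.load(open("w6.pkl","rb"))
print("flange",p2w(d,275.2,204.8,.055),"flange w",p2w(d,248,204,.055)-p2w(d,302.5,204,.055)); 
print("bar far end",p2w(d,274,248.8,.091),"near",p2w(d,275.5,190,.091),p2w(d,275.5,183,.091), "white mid",p2w(d,276.3,199,.091))
E
```

```text
flange [ 0.40792157 -0.1624429   0.055     ] flange w [-0.00601526 -0.0420056   0.        ]
bar far end [ 0.42870063 -0.16632078  0.091     ] near [ 0.38703265 -0.15933453  0.091     ] [ 0.38234491 -0.15866731  0.091     ] white mid [ 0.39322206 -0.15967772  0.091     ]
```

```bash
python3 -m handwheel '.15 .1 -4 0 0 0 .5;.15 .1 -7 0 0 0 .5;.15 .1 -9 0 0 0 .5;.15 .1 -10 0 0 0 .5;.15 .1 -10.4 0 0 0 .5;.15 .1 -10.4 0 0 0 .5;.15 .1 -10.4 0 0 0 .5'; python3 -m handwheel '0 0 0 0 0 0 .05;0 0 0 0 0 0 .05;0 0 0 0 0 0 .05;0 0 0 0 0 0 .05;0 0 0 0 0 0 .05;0 0 0 0 0 0 .05;0 0 0 0 0 0 .05' 40
cat > o.py <<'E'
from h import *
o=status.observe(); R=o["tool_rot"]
print("F",o["ft_force"].round(1),"tool xy",(R.T@o["ft_force"])[:2].round(1),"Tz",o["wrist_torque"].round(3),"yaw",np.degrees(np.arctan2(R[1,0],R[0,0])).round(2),o["position"].round(4),"w",o["grip_width"],"q6",o["q"][5].round(1))
E
python3 o.py
```

```text
time_s: 16.9
position: [0.4062, -0.1627, 0.0637]
tool_rot: [[-0.99, 0.14, 0.0], [0.14, 0.99, -0.0], [-0.001, -0.0, -1.0]]
ft_force: [0.7, 0.6, 0.2]
grip_width: 0.0429
gripper_force: 0.0
time_s: 17.48
position: [0.4065, -0.1635, 0.0646]
tool_rot: [[-0.99, 0.139, 0.002], [0.139, 0.99, -0.003], [-0.003, -0.003, -1.0]]
ft_force: [-2.9, -3.8, 8.2]
grip_width: 0.0133
gripper_force: 48.0
F [-2.9 -3.8  8.2] tool xy [ 2.3 -4.2] Tz [-0.516  0.433 -0.117] yaw 172.0 [ 0.4065 -0.1635  0.0646] w 0.013311757767110072 q6 -119.4
```

```bash
python3 -m handwheel '0 -.07 0 0 0 -3 .05;0 -.07 0 0 0 -6 .05;0 -.07 0 0 0 -9 .05;0 -.07 0 0 0 -12 .05;0 -.07 0 0 0 -15 .05;0 -.07 0 0 0 -18 .05;0 -.07 0 0 0 -20 .05;0 -.07 0 0 0 -20 .05' 60|tail -2; python3 o.py;  python3 -m handwheel '0 0 0 0 0 -3 .05;0 0 0 0 0 -6 .05;0 0 0 0 0 -9 .05;0 0 0 0 0 -12 .05;0 0 0 0 0 -15 .05;0 0 0 0 0 -18 .05;0 0 0 0 0 -20 .05;0 0 0 0 0 -20 .05'|tail -2; python3 o.py
```

```text
grip_width: 0.0129
gripper_force: 74.8
F [-2.7  0.  10.1] tool xy [ 2.4 -1.3] Tz [-0.008  0.428  0.141] yaw 151.92 [ 0.4064 -0.1637  0.0647] w 0.012862153233446688 q6 -99.4
grip_width: 0.0127
gripper_force: 74.7
F [-1.8  1.1 10.9] tool xy [ 2.  -0.6] Tz [-0.068  0.422  0.116] yaw 131.92 [ 0.4064 -0.1637  0.0647] w 0.012657634368493096 q6 -79.4
```

```bash
python3 -m handwheel '0 0 0 0 0 -3 .05;0 0 0 0 0 -6 .05;0 0 0 0 0 -9 .05;0 0 0 0 0 -12 .05;0 0 0 0 0 -15 .05;0 0 0 0 0 -15 .05'|tail -1; python3 o.py;  python3 -m handwheel '0 0 0 0 0 -2 .05;0 0 0 0 0 -4 .05;0 0 0 0 0 -4 .05'|tail -1; python3 o.py; python3 -m handwheel '0 0 0 0 0 -2 .05;0 0 0 0 0 -2 .05'|tail -1; python3 o.py; python3 -m handwheel '0 0 0 0 0 -2 .05;0 0 0 0 0 -2 .05'|tail -1; python3 o.py
```

```text
gripper_force: 74.7
F [-1.8  0.2 10.6] tool xy [ 1.  -1.5] Tz [-0.095  0.488  0.163] yaw 116.88 [ 0.4064 -0.1637  0.0647] w 0.012946800966817818 q6 -64.3
gripper_force: 74.7
F [-2.2 -0.5 10.9] tool xy [ 0.4 -2.2] Tz [-0.103  0.437  0.174] yaw 112.93 [ 0.4064 -0.1637  0.0647] w 0.013087965717024377 q6 -60.4
gripper_force: 74.7
F [-2.3 -0.1 10.3] tool xy [ 0.7 -2.2] Tz [-0.116  0.449  0.153] yaw 110.95 [ 0.4064 -0.1637  0.0647] w 0.012545535614160731 q6 -58.4
gripper_force: 74.7
F [-2.2 -0.4 10.5] tool xy [ 0.3 -2.2] Tz [-0.111  0.424  0.197] yaw 108.95 [ 0.4064 -0.1638  0.0647] w 0.012838686815398936 q6 -56.4
```

Torque is rising from 0.15 to 0.20 at 63° of turn, so I continue in 2° steps.

```bash
for i in 1; do python3 -m handwheel '0 0 0 0 0 -2 .05;0 0 0 0 0 -2 .05'|tail -1; python3 o.py; python3 -m handwheel '0 0 0 0 0 -2 .05;0 0 0 0 0 -2 .05'|tail -1; python3 o.py; python3 -m handwheel '0 0 0 0 0 -2 .05;0 0 0 0 0 -2 .05'|tail -1; python3 o.py;python3 -m handwheel '0 0 0 0 0 -2 .05;0 0 0 0 0 -2 .05'|tail -1; python3 o.py; done
```

```text
gripper_force: 74.7
F [-2.1  0.3 10.5] tool xy [ 0.9 -1.9] Tz [-0.093  0.427  0.258] yaw 106.96 [ 0.4064 -0.1637  0.0647] w 0.012935313581469352 q6 -54.4
gripper_force: 74.7
F [-2.8  0.6 10.5] tool xy [ 1.3 -2.6] Tz [-0.088  0.409  0.254] yaw 104.96 [ 0.4064 -0.1637  0.0647] w 0.013185722770921287 q6 -52.4
gripper_force: 74.7
F [-1.7  0.1 10.8] tool xy [ 0.5 -1.7] Tz [-0.096  0.427  0.269] yaw 102.96 [ 0.4064 -0.1638  0.0647] w 0.013181449940164174 q6 -50.4
gripper_force: 74.7
F [-1.9 -1.1  9.9] tool xy [-0.7 -2.1] Tz [-0.092  0.482  0.32 ] yaw 100.96 [ 0.4064 -0.1638  0.0647] w 0.013143294530529311 q6 -48.4
```

```bash
python3 -m handwheel '0 0 0 0 0 -1 .05;0 0 0 0 0 -1 .05'|tail -1; python3 o.py; python3 -m handwheel '0 0 0 0 0 -1 .05;0 0 0 0 0 -1 .05'|tail -1; python3 o.py;python3 -m handwheel '0 0 0 0 0 -1 .05;0 0 0 0 0 -1 .05'|tail -1; python3 o.py
```

```text
gripper_force: 74.7
F [-1.9  0.3 10.3] tool xy [ 0.6 -1.8] Tz [-0.138  0.418  0.376] yaw 100.02 [ 0.4064 -0.1637  0.0647] w 0.012981068881397514 q6 -47.5
gripper_force: 74.7
F [-2.3  0.2 10.4] tool xy [ 0.5 -2.2] Tz [-0.086  0.463  0.378] yaw 99.02 [ 0.4064 -0.1637  0.0647] w 0.013323547502979677 q6 -46.5
gripper_force: 74.7
F [-1.5 -0.9 10.6] tool xy [-0.7 -1.6] Tz [-0.101  0.427  0.376] yaw 98.02 [ 0.4064 -0.1637  0.0647] w 0.01304098477749862 q6 -45.5
```

```bash
python3 -m handwheel '0 0 0 0 0 -1 .05;0 0 0 0 0 -1 .05'|tail -1; python3 o.py; python3 -m handwheel '0 0 0 0 0 -1 .05;0 0 0 0 0 -1 .05'|tail -1; python3 o.py
```

```text
gripper_force: 74.7
F [-2.2  0.3 11.3] tool xy [ 0.6 -2.1] Tz [-0.047  0.425  0.428] yaw 97.03 [ 0.4064 -0.1638  0.0647] w 0.01330660597256645 q6 -44.5
gripper_force: 74.6
F [-1.6  0.6  9.1] tool xy [ 0.8 -1.5] Tz [-0.141  0.395  0.515] yaw 96.04 [ 0.4065 -0.1638  0.0647] w 0.012969522712193515 q6 -43.5
```

```bash
python3 -m handwheel '0 0 0 0 0 0 .05;0 0 0 0 0 0 .05'|tail -1; python3 o.py; python3 -m handwheel '0 0 0 0 0 -1 .05;0 0 0 0 0 -1 .05'|tail -1; python3 o.py
```

```text
gripper_force: 74.6
F [-1.3  1.   9.8] tool xy [ 1.1 -1.1] Tz [-0.072  0.394  0.446] yaw 96.08 [ 0.4065 -0.1638  0.0647] w 0.013079878844377961 q6 -43.5
gripper_force: 74.6
F [-0.9  0.2 10.2] tool xy [ 0.2 -0.8] Tz [-0.033  0.365  0.521] yaw 95.05 [ 0.4065 -0.1638  0.0647] w 0.012781783650630131 q6 -42.5
```

```bash
python3 -m handwheel '0 0 0 0 0 -1 .05;0 0 0 0 0 -1 .05'|tail -1; python3 o.py; python3 -m handwheel '0 0 0 0 0 -1 .05;0 0 0 0 0 -1 .05'|tail -1; python3 o.py
```

```text
gripper_force: 74.7
F [-0.3  0.4 10. ] tool xy [ 0.4 -0.2] Tz [-0.058  0.415  0.655] yaw 94.06 [ 0.4065 -0.1637  0.0647] w 0.012543228343142402 q6 -41.5
gripper_force: 74.0
F [-1.5  1.2 11.6] tool xy [ 1.3 -1.4] Tz [0.004 0.332 0.694] yaw 93.07 [ 0.4065 -0.1637  0.0647] w 0.012937006955590148 q6 -40.5
```

```bash
python3 - <<'E'
from h import *
import pickle
o=status.observe(); print(o["joint_efforts"],o["wrist_torque"])
d=cam("wrist");s=cam("side");e=cam("scene"); pickle.dump((d,s,e),open("w7.pkl","wb"))
z=lambda im,k: cv2.resize(im,None,fx=k,fy=k,interpolation=cv2.INTER_CUBIC)
a=z(d["color"][150:350,180:380],2)           #400x400
b=z(s["color"][220:295,215:315],4)           #400w x300h
c=z(e["color"][165:240,310:410],4)
im=np.zeros((600,800,3),np.uint8); im[:400,:400]=a; im[:300,400:]=b; im[300:,400:]=c
cv2.imwrite("pics/w7.png",im[:,:,::-1])
E
```

```text
[ -0.72676359 -33.23643923 -12.78870463   0.64357482  -0.36057109
   0.90133287] [0.00422625 0.33153059 0.69398118]
```

View pics/w7.png

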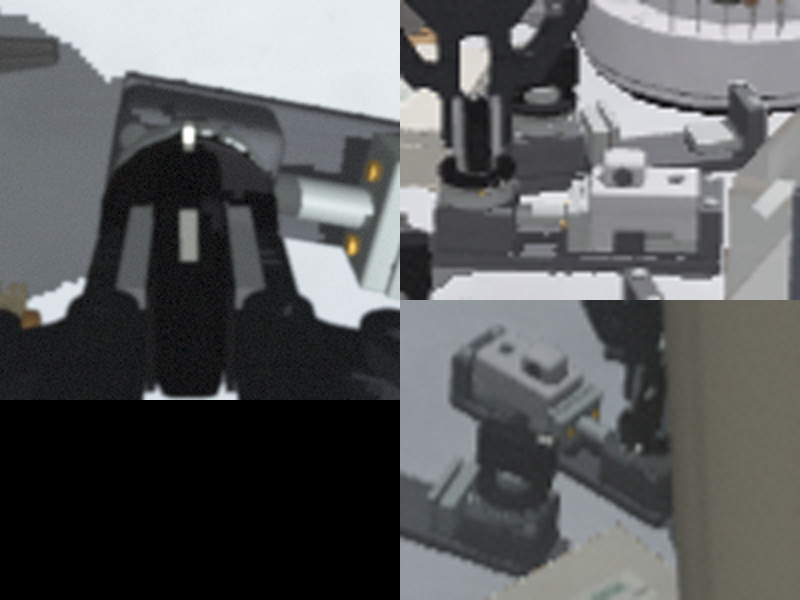

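The jaw is on the bracket and the bar still lies straight between the fingers. Torque is above the nominal click value, and there's a steady 10 N of vertical load. I'll relieve that vertical load before turning further.

```bash
python3 -m handwheel '0 0 .1 0 0 0 .05;0 0 .1 0 0 0 .05;0 0 .1 0 0 0 .05'|tail -1; python3 o.py; python3 -m handwheel '0 0 .1 0 0 0 .05;0 0 .1 0 0 0 .05;0 0 .1 0 0 0 .05'|tail -1; python3 o.py
```

```text
gripper_force: 72.7
F [-1.3 -3.3  2.8] tool xy [-3.2 -1.5] Tz [-0.728  0.115 -0.139] yaw 92.98 [ 0.4062 -0.1637  0.0648] w 0.013144640428230903 q6 -40.5
gripper_force: 69.8
F [  2.4  -5.1 -10.1] tool xy [-5.2  2.1] Tz [-1.098 -0.354 -0.139] yaw 92.98 [ 0.4062 -0.1637  0.065 ] w 0.01280035377348103 q6 -40.5
```

Torque fell from +0.69 to −0.14 with no turn of the tool, so that looks like the click. I'll check numerically whether the jaw or bracket shifted between the two picture sets.

```bash
python3 - <<'E'
from h import *
import pickle
d0,s0,e0=pickle.load(open("w7.pkl","rb")); d,s,e=cam("wrist"),cam("side"),cam("scene"); pickle.dump((d,s,e),open("w8.pkl","wb"))
g=lambda x:cv2.cvtColor(x["color"],cv2.COLOR_RGB2GRAY).astype(np.float32)
def ph(a,b,n,u0,u1,v0,v1):
    A=g(a)[v0:v1,u0:u1];B=g(b)[v0:v1,u0:u1]; print(n,"absdiff",np.abs(A-B).mean().round(2),np.abs(A-B).max(),"shift",cv2.phaseCorrelate(A,B))
ph(s0,s,"side jaw",244,260,264,280); ph(s0,s,"side bracket",258,292,255,285)
ph(e0,e,"scene jaw",348,362,178,200); ph(e0,e,"scene bracket",322,350,172,195); ph(d0,d,"wrist jaw",316,380,215,300); ph(d0,d,"flange",230,320,205,245)
for v in (268,272): print(g(s0)[v,240:272].astype(int)); print(g(s)[v,240:272].astype(int))
a,b=d0["color"][205:250,225:325].astype(int),d["color"][205:250,225:325].astype(int)
D=np.abs(a-b).sum(2); ys,xs=np.where(D>90); print(list(zip(xs+225,ys+205))[:40])
E
python3 o.py
```

```text
side jaw absdiff 10.11 125.0 shift ((-0.8575806852909249, 0.0613619801197407), 0.9441926833242178)
side bracket absdiff 2.11 80.0 shift ((0.16775555461371638, 0.12294263520907656), 0.998986773358451)
scene jaw absdiff 11.29 71.0 shift ((0.7761210936824163, 0.2214781072332226), 0.7710089060995314)
scene bracket absdiff 1.41 41.0 shift ((0.1412392687553421, 0.12377586161832177), 1.0085141918311515)
wrist jaw absdiff 26.62 158.0 shift ((0.11593202221675725, 0.23668366558408138), 0.4739900873767005)
flange absdiff 8.16 148.0 shift ((1.1501141438115638, 0.0912298152266331), 0.906200786166721)
[113 111 107  77  60  90  92 104 105 116 211 220 220 219 219 220 220 197
 199 202 170 195 151 180 185 188 191 192 193 195 196 196]
[113 113 107  80  61  88  93 102 107 116 211 219 218 219 219 219 204 202
 204 176 198 204 151 178 185 186 190 191 192 195 195 197]
[119 118 119  74 114 124 121 123 186 193 195 195 195 195 196 197 141 198
 205 184 178 186 135 133 134 135 135 135 136 136 134 135]
[117 120 119  74 115 122 123 122 185 194 194 195 196 195 162 198 204 206
 186 127 165 167 129 133 134 133 134 13
[... 732 characters left out ...]
4(269), np.int64(215)), (np.int64(271), np.int64(215)), (np.int64(272), np.int64(215)), (np.int64(273), np.int64(215)), (np.int64(277), np.int64(215)), (np.int64(278), np.int64(215)), (np.int64(279), np.int64(215)), (np.int64(280), np.int64(215)), (np.int64(268), np.int64(216)), (np.int64(269), np.int64(216)), (np.int64(271), np.int64(216)), (np.int64(272), np.int64(216)), (np.int64(273), np.int64(216)), (np.int64(277), np.int64(216)), (np.int64(278), np.int64(216)), (np.int64(279), np.int64(216)), (np.int64(280), np.int64(216)), (np.int64(286), np.int64(216))]
F [ 2.2 -6.4 -9.2] tool xy [-6.5  1.8] Tz [-1.122 -0.343 -0.095] yaw 92.98 [ 0.4062 -0.1637  0.0649] w 0.012833681004364791 q6 -40.5
```

The click happened: while I held the knob, the screw backed off and the jaw block retreated about 4 mm. I'll turn gently clockwise, staying well under 0.30 N m, to restore the jaw pressure.

```bash
python3 -m handwheel '0 0 -.08 0 0 0 .05;0 0 -.08 0 0 0 .05'|tail -1; python3 o.py; python3 -m handwheel '0 0 0 0 0 -1 .05;0 0 0 0 0 -2 .05;0 0 0 0 0 -2 .05'|tail -1; python3 o.py; python3 -m handwheel '0 0 0 0 0 -1 .05;0 0 0 0 0 -2 .05;0 0 0 0 0 -2 .05'|tail -1; python3 o.py
```

```text
gripper_force: 71.9
F [-0.2 -4.4  1.7] tool xy [-4.4 -0.4] Tz [-0.953  0.007 -0.112] yaw 92.99 [ 0.4062 -0.1637  0.0648] w 0.012910604111528435 q6 -40.5
gripper_force: 71.9
F [ 0.5 -5.5  1.8] tool xy [-5.5  0.5] Tz [-1.031  0.048 -0.003] yaw 90.91 [ 0.4062 -0.1636  0.0648] w 0.012980044840650932 q6 -38.4
gripper_force: 71.7
F [ 0.6 -4.7  0.7] tool xy [-4.7  0.7] Tz [-1.017  0.034  0.111] yaw 88.93 [ 0.4063 -0.1636  0.0648] w 0.0132112316579471 q6 -36.4
```

```bash
python3 -m handwheel '0 0 0 0 0 -1 .05;0 0 0 0 0 -1 .05'|tail -1; python3 o.py; python3 -m handwheel '0 0 0 0 0 -1 .05;0 0 0 0 0 -1 .05'|tail -1; python3 o.py;
```

```text
gripper_force: 71.7
F [ 0.3 -5.1  1.6] tool xy [-5.1  0.5] Tz [-1.098 -0.024  0.092] yaw 87.94 [ 0.4063 -0.1637  0.0648] w 0.012952070019456299 q6 -35.4
gripper_force: 71.7
F [ 0.9 -5.3  2.2] tool xy [-5.3  1.2] Tz [-1.088 -0.11   0.187] yaw 86.94 [ 0.4063 -0.1636  0.0648] w 0.012787169019338396 q6 -34.4
```

```bash
cat > j.py <<'E'
from h import *
s=cam("side"); g=cv2.cvtColor(s["color"],cv2.COLOR_RGB2GRAY).astype(int)
print(g[268,246:266]); print(g[272,246:266])
E
python3 -m handwheel '0 0 0 0 0 0 .05'|tail -1; python3 o.py;python3 -m handwheel '0 0 0 0 0 -1 .05;0 0 0 0 0 -1 .05'|tail -1; python3 o.py; python3 -m handwheel '0 0 0 0 0 0 .05'|tail -1; python3 o.py; python3 j.py
```

```text
gripper_force: 71.7
F [ 0.6 -4.9  2.2] tool xy [-4.9  0.9] Tz [-1.048  0.031  0.152] yaw 86.98 [ 0.4063 -0.1636  0.0648] w 0.013082067918411135 q6 -34.4
gripper_force: 71.7
F [ 1.5 -4.5  1.2] tool xy [-4.4  1.8] Tz [-1.087 -0.029  0.189] yaw 85.94 [ 0.4063 -0.1636  0.0648] w 0.013207823378394627 q6 -33.4
gripper_force: 71.7
F [ 0.4 -4.9  1.8] tool xy [-4.9  0.7] Tz [-1.09  -0.017  0.147] yaw 85.98 [ 0.4063 -0.1636  0.0648] w 0.012941301790077266 q6 -33.4
[ 93 102 105 118 211 220 220 219 218 186 198 202 203 185 175 196 151 180
 184 186]
[122 123 186 194 194 195 195 195 147 198 204 206 206 126 169 184 135 133
 135 135]
```

```bash
python3 -m handwheel '0 0 0 0 0 -1 .05;0 0 0 0 0 -2 .05;0 0 0 0 0 -2 .05'|tail -1; python3 o.py; python3 -m handwheel '0 0 0 0 0 0 .05'|tail -1; python3 o.py; python3 -m handwheel '0 0 0 0 0 -1 .05;0 0 0 0 0 -1 .05'|tail -1; python3 o.py;python3 -m handwheel '0 0 0 0 0 0 .05'|tail -1; python3 o.py; python3 j.py
```

```text
gripper_force: 71.7
F [ 1.3 -5.4  1.4] tool xy [-5.2  1.9] Tz [-1.02  -0.086  0.232] yaw 83.94 [ 0.4063 -0.1637  0.0648] w 0.012867170419405534 q6 -31.4
gripper_force: 71.7
F [-0.4 -5.2  2.1] tool xy [-5.2  0.1] Tz [-1.068 -0.034  0.214] yaw 83.99 [ 0.4063 -0.1636  0.0648] w 0.013015508217193567 q6 -31.4
gripper_force: 71.6
F [ 0.3 -5.1  1.3] tool xy [-5.1  0.9] Tz [-1.066 -0.059  0.173] yaw 82.94 [ 0.4063 -0.1636  0.0648] w 0.01284681789144714 q6 -30.4
gripper_force: 71.6
F [-0.1 -5.5  1.6] tool xy [-5.5  0.6] Tz [-1.086 -0.022  0.224] yaw 82.99 [ 0.4063 -0.1636  0.0648] w 0.013202105876438419 q6 -30.5
[ 91 103 103 115 211 219 219 219 219 203 202 202 203 201 173 196 152 179
 185 185]
[122 132 186 193 194 195 195 194 195 182 199 205 207 159 173 185 136 134
 134 134]
```

```bash
python3 -m handwheel '0 0 0 0 0 0 .3;0 0 0 0 0 0 .3;0 0 0 0 0 0 .3;0 0 0 0 0 0 .3;0 0 2 0 0 0 .3;0 0 5 0 0 0 .3;0 0 9 0 0 0 .3;0 0 12 0 0 0 .3'; python3 -m handwheel '0 6 4 0 0 0 .5;0 10 4 0 0 0 .5;0 14 4 0 0 0 .5;0 14 4 0 0 0 .5'; python3 j.py; python3 o.py
python3 - <<'E'
from h import *
import pickle
e=cam("scene"); s=cam("side"); d=cam("wrist"); pickle.dump((d,s,e),open("w9.pkl","wb"))
g=cv2.cvtColor(e["color"],cv2.COLOR_RGB2GRAY).astype(int)
# is bracket 1 where it was? count bright blob
cr=g[255:312,235:305]; n,l,st,c=cv2.connectedComponentsWithStats((cr>165).astype(np.uint8)); print(st[1:][st[1:,4]>40]+[235,255,0,0,0],)
E
```

```text
time_s: 25.55
position: [0.4058, -0.1628, 0.1868]
tool_rot: [[0.122, 0.993, 0.001], [0.993, -0.122, -0.0], [0.0, 0.001, -1.0]]
ft_force: [-0.5, -0.1, 0.0]
grip_width: 0.0252
gripper_force: 0.0
time_s: 25.88
position: [0.4051, -0.0201, 0.2254]
tool_rot: [[0.121, 0.993, 0.001], [0.993, -0.121, 0.001], [0.001, 0.001, -1.0]]
ft_force: [0.4, -1.0, 0.1]
grip_width: 0.0428
gripper_force: 0.0
[ 93 102 104 117 211 220 220 219 220 204 204 202 203 202 173 196 152 179
 185 187]
[193 194 195 194 195 195 196 196 196 182 200 206 208 159 174 184 134 135
 135 134]
F [-1.5  0.9  0.7] tool xy [ 0.7 -1.6] Tz [ 0.021  0.041 -0.016] yaw 83.18 [ 0.4048 -0.018   0.2254] w 0.04283042105977762 q6 -12.7
[[246 273  22  22  84]]
```

```bash
python3 -m handwheel '3.5 4 0 0 0 7 .9;6.8 8 0 0 0 14 .9;6.8 12 0 0 0 21 .9;6.8 16 0 0 0 28 .9;6.8 20.2 0 0 0 35 .9;6.8 20.2 0 0 0 42 .9;6.8 20.2 -2.5 0 0 49 .9;6.8 20.2 -2.5 0 0 55 .9'; python3 -m handwheel '0 0 0 0 0 7 .9;0 0 0 0 0 14 .9;0 0 0 0 0 21 .9;0 0 0 0 0 28 .9;0 0 0 0 0 28 .9;0 0 0 0 0 28 .9;0 0 0 0 0 28 .9'
python3 - <<'E'
from h import *
import pickle
d0,s0,e0=pickle.load(open("w9.pkl","rb")); a=cv2.imread("pics/s1.png"); a=cv2.resize(a,(200,150),interpolation=cv2.INTER_AREA)
A=cv2.cvtColor(a,cv2.COLOR_BGR2GRAY)[100:150,5:50].astype(np.float32); B=cv2.cvtColor(e0["color"],cv2.COLOR_RGB2GRAY)[260:310,240:285].astype(np.float32)
print("b1 scene change",np.abs(A-B).mean(),cv2.phaseCorrelate(A,B))
d=cam("wrist"); pickle.dump(d,open("w10.pkl","wb")); o=status.observe(); print(o["position"])
# predicted corners
def corners(m,yaw,L):
    a=np.radians(yaw); ex=np.array([np.cos(a),np.sin(a),0]); ey=np.array([-ex[1],ex[0],0]); th=.142; X=ex*np.cos(th)-np.array([0,0,1])*np.sin(th); Z=ex*np.sin(th)+np.array([0,0,1])*np.cos(th)
    return [np.array([*m,.023])+X*sx*L/2+ey*sy*.017+Z*.013 for sx,sy in [(-1,1),(-1,-1),(1,-1),(1,1)]]
Q=[w2p(d,c) for c in corners((.4733,.1835),166.2,.068)]; print(np.round(Q,1))
x0,y0=np.min(Q,0).astype(int)-15; x1,y1=np.max(Q,0).astype(int)+15
c=d["color"][y0:y1,x0:x1].astype(int); print(x0,y0,c.shape)
print("sat b-r"); 
for r in range(0,c.shape[0],4): print(y0+r," ".join(f"{c[r,k].sum()//3:3d}/{c[r,k,2]-c[r,k,0]:2d}" for k in range(0,c.shape[1],5)))
E
```

```text
time_s: 26.75
position: [0.4729, 0.1786, 0.1958]
tool_rot: [[-0.748, 0.664, -0.006], [0.664, 0.748, -0.001], [0.004, -0.005, -1.0]]
ft_force: [-0.5, -1.2, -0.8]
grip_width: 0.0769
gripper_force: 0.0
time_s: 27.33
position: [0.4742, 0.1782, 0.1993]
tool_rot: [[-0.969, 0.246, -0.001], [0.246, 0.969, -0.0], [0.0, -0.0, -1.0]]
ft_force: [0.1, -0.5, -0.6]
grip_width: 0.0767
gripper_force: 0.0
b1 scene change 9.372889 ((0.5999773709321339, 0.02045920883864838), 1.0013519852956136)
[0.47410252 0.17836535 0.19931528]
[[260.9 217.5]
 [297.3 217.2]
 [297.5 143.1]
 [259.8 143.5]]
244 128 (104, 68, 3)
sat b-r
128  87/ 6  89/ 6  90/ 8  95/ 7  91/ 7  88/ 7  92/ 7  86/ 9  88/ 5  91/ 8  87/ 7  87/ 6  91/ 7 182/13
132  90/ 8 130/ 8 163/10 100/11  88/ 5  88/ 8  85/ 7  85/ 8  90/ 4  91/ 6 117/11 110/ 6 127/ 9 214/14
136 141/14 207/16 206/17 115/11  89/10  88/ 7  87/ 6  84/ 5  88/ 7  87/ 7 178/13 210/16 211/15 209/19
140 206/17 208/15 206/15 115/10  88/ 4  88/ 7  84/ 9  89/ 5  88/ 6  87/ 8 176/12 203/18 209/13 205/16
144 205/16 209/15 204/15 120/10  88/ 4 113/ 5  89/ 3 123/ 5  86/ 3  89/ 5 100/ 7 192/13
[... 1456 characters left out ...]
0/15 197/14 195/17 181/ 8 191/ 8 206/ 9 213/ 6 216/ 9 185/ 9 224/ 6 185/14 200/13 198/18
208  78/ 4  92/ 5 131/11 178/15 181/ 9 210/ 9 198/ 9 204/ 9 205/ 9 223/ 4 224/ 5 181/14 195/14 200/14
212  82/ 4  82/ 3  83/ 6  80/ 4 180/ 6 203/ 7 204/ 9 213/ 8 212/10 220/ 5 217/ 8 195/13 199/13 201/16
216  81/ 6  82/ 7  83/ 5  85/ 7  89/ 3  92/ 7  84/ 5 139/13 192/16 193/16 193/15 199/17 199/14 199/17
220  83/ 4  85/ 4  86/ 5  85/ 2  86/ 6  81/ 3  80/ 4  84/ 5  84/ 5 186/16 196/17 198/15 200/14 199/15
224 146/ 8  92/ 6  87/ 6  87/ 6  87/ 4  81/ 3  84/ 3  86/ 5  71/ 4  78/ 6 162/12 199/17 197/14 196/14
228 204/ 9 204/11 187/10 119/ 7  85/ 7  84/ 7  87/ 5  84/ 5  79/ 9  83/ 6  83/ 4 136/12 199/16 199/14
```

```bash
python3 - <<'E'
from h import *
import pickle
d=pickle.load(open("w10.pkl","rb")); o=status.observe(); R=o["tool_rot"]; p=o["position"]
c=d["color"].astype(int); m=((c.sum(2)>520)&(c[:,:,2]-c[:,:,0]<11))[140:222,255:305]
k=cv2.morphologyEx(m.astype(np.uint8),cv2.MORPH_CLOSE,np.ones((15,15)));n,l,st,ce=cv2.connectedComponentsWithStats(k); print(st[1:]+[255,140,0,0,0])
t=p2w(d,280,146.5,.031);h=p2w(d,280,214.5,.0405); q=(t+h)/2; loc=(q-p)@R
print(q,loc,np.linalg.norm(t-h),p)
# rim circle
P=np.array([(.4931,.0541),(.4806,.0824),(.4763,.107),(.4769,.1303)]); S=np.linalg.lstsq(np.c_[2*P,np.ones(4)],(P**2).sum(1),rcond=None)[0]; print("rim c",S[:2],np.sqrt(S[2]+S[:2]@S[:2]))
E
```

```text
[[ 264  140   41   82 2892]]
[0.47183442 0.1849104  0.03575   ] [0.0037404  0.00581995 0.16356564] 0.06244170236171884 [0.47410252 0.17836535 0.19931528]
rim c [0.59385715 0.11529786] 0.1178974221607259
```

```bash
python3 -m handwheel '-.3 .75 -4 -2.1 -8.4 0 .55;-.3 .75 -8 -2.1 -8.4 0 .55;-.3 .75 -12 -2.1 -8.4 0 .55;-.3 .75 -15 -2.1 -8.4 0 .55;-.3 .75 -17 -2.1 -8.4 0 .55;-.3 .75 -18.3 -2.1 -8.4 0 .55;-.3 .75 -19.2 -2.1 -8.4 0 .55;-.3 .75 -19.2 -2.1 -8.4 0 .55'; python3 -m handwheel '0 0 0 0 0 0 .55;0 0 0 0 0 0 .2;0 0 0 0 0 0 .2;0 0 0 0 0 0 .2;0 0 0 0 0 0 .2;0 0 0 0 0 0 .2;0 0 0 0 0 0 .2' 60
```

```text
time_s: 28.05
position: [0.4704, 0.1861, 0.0061]
tool_rot: [[-0.959, 0.243, 0.143], [0.24, 0.97, -0.037], [-0.148, -0.001, -0.989]]
ft_force: [0.1, 0.3, 0.7]
grip_width: 0.047
gripper_force: 0.0
time_s: 28.63
position: [0.4717, 0.1865, 0.0087]
tool_rot: [[-0.959, 0.242, 0.149], [0.239, 0.97, -0.036], [-0.153, 0.001, -0.988]]
ft_force: [-0.7, -0.3, 7.6]
grip_width: 0.0328
gripper_force: 59.8
```

```bash
python3 -m handwheel '0 0 2 0 0 0 .2;0 0 5 1 4 0 .2;0 0 8 2.1 8.4 0 .2;0 0 12 2.1 8.4 0 .2;0 0 16 2.1 8.4 0 .2;0 0 20 2.1 8.4 0 .2;0 0 23 2.1 8.4 0 .2;0 0 23 2.1 8.4 0 .2'; python3 -m handwheel '-1 -2 0 0 0 -6 .2;-2 -4 0 0 0 -12 .2;-2 -6 0 0 0 -18 .2;-2 -8 0 0 0 -24 .2;-2 -10 0 0 0 -30 .2;-2 -12 0 0 0 -36 .2;-2 -14 0 0 0 -42 .2;-2 -16 0 0 0 -48 .2'; python3 -m handwheel '0 -2 0 0 0 -6 .2;0 -4 0 0 0 -12 .2;0 -6 0 0 0 -18 .2;0 -8 0 0 0 -24 .2;0 -10 0 0 0 -30 .2;0 -12 0 0 0 -36 .2;0 -14 0 0 0 -42 .2;0 -16 0 0 0 -48 .2'; python3 -m handwheel '0 -2 0 0 0 -6 .2;0 -4 0 0 0 -12 .2;0 -6 0 0 0 -18 .2;0 -8 0 0 0 -24 .2;0 -10 0 0 0 -30 .2;0 -12 0 0 0 -36 .2;0 -14 0 0 0 -42 .2;0 -16 0 0 0 -48 .2'; python3 -m handwheel '0 0 0 0 0 -6 .2;0 0 0 0 0 -11 .2;0 0 0 0 0 -11 .2;0 0 0 0 0 -11 .2'
python3 - <<'E'
from h import *
import pickle
d=cam("wrist"); pickle.dump(d,open("w11.pkl","wb")); o=status.observe(); p=o["position"]; R=o["tool_rot"]; print(p,np.degrees(np.arctan2(R[1,0],R[0,0])))
g=cv2.cvtColor(d["color"],cv2.COLOR_RGB2GRAY).astype(int); d4=pickle.load(open("w4.pkl","rb")); g4=cv2.cvtColor(d4["color"],cv2.COLOR_RGB2GRAY).astype(int)
for u in (245,275,305): print(u,"w4",g4[222:275,u].tolist()); print("now",g[222:275,u].tolist())
E
```

```text
time_s: 29.3
position: [0.4726, 0.1867, 0.2439]
tool_rot: [[-0.97, 0.242, 0.011], [0.242, 0.97, 0.002], [-0.011, 0.004, -1.0]]
ft_force: [0.4, -0.1, -1.2]
grip_width: 0.0328
gripper_force: 60.3
time_s: 29.97
position: [0.4502, 0.0255, 0.2369]
tool_rot: [[-0.465, 0.885, -0.001], [0.885, 0.465, 0.0], [0.001, -0.001, -1.0]]
ft_force: [-0.3, -0.0, -2.0]
grip_width: 0.033
gripper_force: 60.3
time_s: 30.63
position: [0.4503, -0.1344, 0.2369]
tool_rot: [[0.347, 0.938, -0.001], [0.938, -0.347, 0.001], [0.0, -0.001, -1.0]]
ft_force: [-0.2, 0.7, -1.5]
grip_width: 0.033
gripper_force: 60.3
time_s: 31.3
position: [0.4505, -0.2943, 0.2367]
tool_rot: [[0.929, 0.37, -0.001], [0.37, -0.929, 0.001], [-0.0, -0.001, -1.0]]
ft_force: [-0.2, 0.3, -1.1]
grip_width: 0.0331
gripper_force: 60.3
time_s: 31.63
position: [0.4506, -0.2934, 0.237]
tool_rot: [[0.981, 0.194, -0.001], [0.194, -0.981, 0.001], [-0.001, -0.001, -1.0]]
ft_force: [0.7, -0.4, -1.6]
grip_width: 0.0331
gripper_force: 60.3
[ 0.45074058 -0.29332935  0.23713412] 11.184998486087945
245 w4 [29, 41, 71, 101, 110, 111, 115, 116, 114, 115, 113, 114
[... 841 characters left out ...]
223, 225, 223, 223, 225, 223, 224, 224, 223, 222, 223, 223, 223, 223, 210, 160, 113, 96, 102, 96, 99, 98, 96, 98, 98, 96, 94, 95, 98, 102, 95, 93, 82, 68, 56]
305 w4 [99, 101, 101, 110, 113, 111, 117, 115, 113, 119, 119, 120, 117, 111, 108, 108, 115, 115, 113, 115, 116, 116, 115, 117, 120, 114, 116, 117, 131, 144, 164, 182, 201, 206, 215, 215, 217, 219, 222, 223, 222, 220, 222, 221, 223, 223, 222, 221, 221, 222, 220, 222, 221]
now [120, 120, 121, 120, 125, 136, 152, 172, 190, 205, 213, 217, 219, 220, 222, 222, 223, 223, 224, 225, 224, 224, 224, 223, 224, 224, 224, 224, 224, 224, 224, 224, 223, 224, 224, 223, 224, 224, 223, 225, 224, 223, 222, 224, 223, 212, 162, 124, 107, 110, 110, 108, 106]
```

```bash
python3 - <<'E'
from h import *
import pickle
d=pickle.load(open("w11.pkl","rb")); o=status.observe(); p=o["position"]; R=o["tool_rot"]
for dz in (.026,.028): print("toe edge tool",((p2w(d,275,229.3,p[2]+dz)-p)@R))
g=cv2.cvtColor(d["color"],cv2.COLOR_RGB2GRAY)
a=np.radians(10.8); X=np.array([np.cos(a),np.sin(a),0]);Y=np.array([-X[1],X[0],0]);O=np.array([.442,-.293,0])
for s in (1,-1):
    q=w2p(d,O+X*.051+Y*s*.0147+[0,0,.042]); u,v=q.round().astype(int); w=g[v-12:v+13,u-12:u+13].astype(np.uint8)
    c=np.where(w>175,1,0).astype(np.uint8); n,l,st,ce=cv2.connectedComponentsWithStats(c)
    print("wash pred",q,[(st[i].tolist(),(ce[i]+[u-12,v-12]).round(1)) for i in range(1,n)])
ps=[w2p(d,O+X*x+Y*y+[0,0,.018]).round(1) for x,y in [(41,15),(41,-15),(11,15),(11,-15)] for x,y in [(x/1000,y/1000)]]; print("step pred",ps)
u0,u1,v0,v1=int(min(q[0] for q in ps))-12,int(max(q[0] for q in ps))+12,int(min(q[1] for q in ps))-14,int(max(q[1] for q in ps))+12
for v in range(v0,v1,3): print(v,g[v,u0:u1:3].tolist())
print(u0)
E
```

```text
toe edge tool [ 0.03258709 -0.00034771 -0.02601334]
toe edge tool [ 0.03335747 -0.00034817 -0.02801366]
wash pred [258.62184324 137.99250195] [([0, 0, 7, 25, 101], array([248.7, 138.1])), ([21, 0, 4, 1, 4], array([269.5, 126. ])), ([8, 8, 7, 6, 30], array([258. , 136.4])), ([12, 21, 13, 4, 42], array([264.8, 148.8]))]
wash pred [288.75814679 138.18620931] [([0, 0, 25, 25, 189], array([296.8, 137. ])), ([7, 8, 7, 6, 33], array([286.9, 136.8])), ([0, 22, 10, 3, 24], array([281.5, 149.2]))]
step pred [array([259.5, 145.2]), array([288. , 145.4]), array([259.7, 173.3]), array([287.5, 173.5])]
131 [210, 164, 104, 107, 108, 109, 104, 104, 106, 103, 101, 101, 98, 98, 97, 94, 172, 206]
134 [206, 153, 111, 182, 193, 122, 114, 112, 118, 113, 117, 115, 118, 177, 162, 115, 155, 208]
137 [210, 151, 108, 195, 198, 153, 108, 108, 109, 107, 108, 110, 151, 207, 198, 119, 154, 205]
140 [210, 158, 100, 148, 165, 103, 106, 106, 107, 102, 106, 107, 114, 172, 161, 110, 157, 204]
143 [213, 190, 89, 82, 88, 87, 83, 90, 92, 86, 87, 89, 89, 75, 83, 87, 176, 207]
146 [215, 211, 118, 51, 149, 136, 112, 94, 126,
[... 484 characters left out ...]
, 202, 157, 104, 129, 209, 208]
164 [213, 214, 117, 101, 175, 204, 201, 200, 203, 200, 199, 200, 199, 154, 106, 134, 205, 207]
167 [214, 213, 126, 106, 170, 197, 199, 195, 200, 198, 195, 194, 195, 150, 106, 130, 209, 206]
170 [213, 212, 121, 107, 116, 122, 115, 130, 143, 135, 142, 139, 135, 118, 103, 154, 211, 207]
173 [213, 211, 114, 103, 104, 104, 110, 105, 102, 107, 106, 108, 105, 106, 106, 155, 210, 211]
176 [212, 215, 120, 107, 105, 104, 106, 104, 101, 107, 104, 105, 109, 104, 107, 166, 210, 210]
179 [211, 212, 122, 104, 103, 107, 111, 102, 104, 106, 110, 108, 103, 101, 107, 178, 211, 210]
182 [212, 212, 122, 108, 101, 105, 107, 105, 104, 108, 109, 109, 103, 102, 106, 174, 210, 209]
247
```

```bash
python3 -m handwheel '-.5 .2 -2 0 0 0 .2;-.5 .2 -5 0 0 0 .2;-.5 .2 -8 0 0 0 .2;-.5 .2 -11 0 0 0 .2;-.5 .2 -14 0 0 0 .2;-.5 .2 -16 0 0 0 .2;-.5 .2 -18 0 0 0 .2;-.5 .2 -18 0 0 0 .2'; python3 -m handwheel '0 0 -1 0 0 0 .2;0 0 -2 0 0 0 .2;0 0 -2.7 0 0 0 .2;0 0 -2.7 0 0 0 .2';python3 -m handwheel '0 0 -.2 0 0 0 .2;0 0 -.4 0 0 0 .2;0 0 -.6 0 0 0 .2;0 0 -.6 0 0 0 .2'
```

```text
time_s: 32.35
position: [0.4446, -0.2901, 0.0542]
tool_rot: [[0.981, 0.193, -0.005], [0.193, -0.981, 0.005], [-0.004, -0.006, -1.0]]
ft_force: [-0.8, 1.1, -1.9]
grip_width: 0.0332
gripper_force: 60.2
time_s: 32.68
position: [0.4456, -0.2913, 0.0296]
tool_rot: [[0.981, 0.191, -0.001], [0.191, -0.981, 0.001], [-0.001, -0.001, -1.0]]
ft_force: [-0.5, 0.7, -1.5]
grip_width: 0.0331
gripper_force: 60.3
time_s: 33.02
position: [0.4459, -0.2917, 0.0245]
tool_rot: [[0.982, 0.191, 0.0], [0.191, -0.982, -0.0], [0.0, 0.0, -1.0]]
ft_force: [0.8, 0.0, -1.7]
grip_width: 0.0331
gripper_force: 60.3
```

```bash
python3 -m handwheel '0 0 -.1 0 0 0 .2;0 0 -.1 0 0 0 .2'; python3 -m handwheel '0 0 -.1 0 0 0 .2;0 0 -.1 0 0 0 .2'
```

```text
time_s: 33.18
position: [0.4459, -0.2917, 0.0235]
tool_rot: [[0.982, 0.191, 0.0], [0.191, -0.982, -0.0], [0.0, 0.0, -1.0]]
ft_force: [-0.8, -0.4, -2.2]
grip_width: 0.0331
gripper_force: 60.3
time_s: 33.35
position: [0.4459, -0.2917, 0.0225]
tool_rot: [[0.982, 0.191, -0.0], [0.191, -0.982, 0.0], [-0.0, -0.0, -1.0]]
ft_force: [0.4, -0.5, -1.4]
grip_width: 0.033
gripper_force: 60.3
```

```bash
python3 -m handwheel '0 0 -.1 0 0 0 .2;0 0 -.1 0 0 0 .2'|sed -n '2p;4p'; python3 -m handwheel '0 0 -.1 0 0 0 .2;0 0 -.1 0 0 0 .2'|sed -n '2p;4p'; python3 -m handwheel '0 0 -.05 0 0 0 .2;0 0 -.05 0 0 0 .2'|sed -n '2p;4p'
```

```text
position: [0.446, -0.2917, 0.0222]
ft_force: [-1.3, 1.1, 5.6]
position: [0.446, -0.2917, 0.0221]
ft_force: [-4.9, 2.7, 15.6]
position: [0.446, -0.2917, 0.0221]
ft_force: [-5.3, 4.3, 21.3]
```

```bash
python3 -m handwheel '0 0 .25 0 0 0 .2;0 0 .25 0 0 0 .56;0 0 .25 0 0 0 .56;0 0 .25 0 0 0 .56;0 0 .25 0 0 0 .56;0 0 2 0 0 0 .56;0 0 5 0 0 0 .56;0 0 8 0 0 0 .56'; python3 -m handwheel '-3 -.5 4 0 0 0 .5;-6 -1 6 0 0 0 .5;-8.8 -1.6 6 0 0 0 .5;-8.8 -1.6 6 0 0 0 .5;-8.8 -1.6 6 0 0 0 .5;-8.8 -1.6 6 0 0 0 .5'
python3 - <<'E'
from h import *
import pickle
d=cam("wrist"); s=cam("side"); pickle.dump((d,s),open("w12.pkl","wb")); o=status.observe(); p=o["position"];R=o["tool_rot"]; print(p,np.degrees(np.arctan2(R[1,0],R[0,0])))
g=cv2.cvtColor(d["color"],cv2.COLOR_RGB2GRAY)
k=w2p(d,[.358,-.308,.091]); print("knob px",k,"white pred",w2p(d,np.array([.358,-.308,.091])-.0135*np.array([.982,.187,0])))
u,v=k.round().astype(int); 
for r in range(v-45,v+46,4): print(r,g[r,u-45:u+46:4].tolist())
print(u-45)
E
```

```text
time_s: 34.52
position: [0.4455, -0.2913, 0.1002]
tool_rot: [[0.982, 0.191, -0.002], [0.191, -0.982, 0.002], [-0.001, -0.002, -1.0]]
ft_force: [0.4, 0.5, 1.2]
grip_width: 0.0479
gripper_force: 0.0
time_s: 35.02
position: [0.3581, -0.3077, 0.1598]
tool_rot: [[0.982, 0.191, 0.0], [0.191, -0.982, 0.0], [0.0, -0.0, -1.0]]
ft_force: [0.4, 0.2, 0.3]
grip_width: 0.0428
gripper_force: 0.0
[ 0.35852419 -0.30744399  0.15948368] 11.062800017725893
knob px [275.98133446 224.08147491] white pred [275.89047851 242.96398911]
179 [235, 235, 235, 236, 137, 121, 109, 69, 56, 33, 24, 26, 21, 25, 55, 106, 119, 101, 228, 229, 140, 156, 166]
183 [236, 238, 235, 236, 140, 98, 54, 59, 53, 24, 25, 14, 23, 17, 50, 50, 69, 97, 229, 142, 160, 180, 178]
187 [237, 234, 235, 233, 144, 51, 53, 46, 55, 30, 42, 39, 40, 34, 44, 51, 49, 85, 140, 152, 176, 183, 175]
191 [237, 236, 234, 236, 140, 55, 47, 51, 50, 40, 46, 50, 52, 48, 36, 51, 44, 49, 149, 167, 178, 171, 182]
195 [237, 235, 237, 235, 66, 50, 49, 49, 96, 40, 48, 44, 52, 38, 43, 49, 52, 44, 152, 170, 158, 166, 155]
199 [236, 237, 237, 228, 45, 43, 46, 55, 198,
[... 1122 characters left out ...]
 [114, 116, 114, 114, 113, 87, 61, 65, 29, 51, 174, 31, 20, 66, 91, 85, 91, 86, 86, 92, 88, 85, 88]
247 [116, 116, 114, 116, 91, 65, 60, 80, 27, 65, 150, 18, 40, 85, 95, 84, 90, 82, 83, 85, 85, 82, 84]
251 [116, 118, 114, 100, 70, 65, 80, 84, 87, 86, 75, 66, 91, 91, 87, 92, 90, 87, 89, 87, 88, 94, 85]
255 [117, 110, 102, 74, 63, 73, 80, 81, 86, 79, 70, 89, 84, 89, 90, 82, 84, 84, 83, 85, 86, 86, 87]
259 [116, 105, 78, 69, 80, 78, 83, 86, 77, 71, 81, 94, 80, 83, 93, 88, 90, 89, 87, 80, 96, 83, 87]
263 [108, 78, 65, 81, 81, 88, 84, 76, 74, 84, 87, 86, 85, 87, 84, 87, 91, 84, 85, 86, 90, 82, 93]
267 [76, 66, 77, 86, 85, 77, 84, 75, 81, 85, 87, 84, 87, 92, 84, 85, 86, 89, 81, 87, 85, 87, 81]
231
```

```bash
python3 - <<'E'
from h import *
import pickle
d,s=pickle.load(open("w12.pkl","rb"))
a=p2w(d,274.5,185.5,.091);b=p2w(d,272.5,249.5,.091); print(a,b,(a+b)/2,np.linalg.norm(a-b),np.degrees(np.arctan2(*(a-b)[1::-1]))); print("flange",p2w(d,274,204.5,.055))
E
```

```text
[ 0.38349622 -0.30206336  0.091     ] [ 0.33961132 -0.30919065  0.091     ] [ 0.36155377 -0.305627    0.091     ] 0.04445990618210955 9.224785661382363
flange [ 0.36026194 -0.30613926  0.055     ]
```

```bash
python3 -m handwheel '.25 .15 -4 0 0 0 .5;.25 .15 -7 0 0 0 .5;.25 .15 -8.5 0 0 0 .5;.25 .15 -9.3 0 0 0 .5;.25 .15 -9.3 0 0 0 .5;.25 .15 -9.3 0 0 0 .5;.25 .15 -9.3 0 0 0 .5'|tail -1; python3 o.py; python3 -m handwheel '0 0 0 0 0 0 .05;0 0 0 0 0 0 .05;0 0 0 0 0 0 .05;0 0 0 0 0 0 .05;0 0 0 0 0 0 .05;0 0 0 0 0 0 .05;0 0 0 0 0 0 .05' 40|tail -1; python3 o.py
```

```text
gripper_force: 0.0
F [ 0.5  0.  -0.2] tool xy [0.5 0.1] Tz [-0.005 -0.014  0.002] yaw 11.04 [ 0.361  -0.3066  0.0679] w 0.042573736540063696 q6 24.3
gripper_force: 39.3
F [-0.2  2.3  6.3] tool xy [ 0.2 -2.3] Tz [ 0.372  0.214 -0.137] yaw 10.99 [ 0.3605 -0.3062  0.0678] w 0.013491548349010823 q6 24.3
```

```bash
python3 -m handwheel '0 .02 .06 0 0 -3 .05;0 .02 .06 0 0 -6 .05;0 .02 .06 0 0 -9 .05;0 .02 .06 0 0 -12 .05;0 .02 .06 0 0 -15 .05;0 .02 .06 0 0 -18 .05;0 .02 .06 0 0 -20 .05;0 .02 .06 0 0 -20 .05' 60|tail -1; python3 o.py;  python3 -m handwheel '0 0 0 0 0 -3 .05;0 0 0 0 0 -6 .05;0 0 0 0 0 -9 .05;0 0 0 0 0 -12 .05;0 0 0 0 0 -15 .05;0 0 0 0 0 -18 .05;0 0 0 0 0 -18 .05'|tail -1; python3 o.py
```

```text
gripper_force: 61.7
F [-0.5 -2.1 -0.7] tool xy [-0.1  2.2] Tz [-0.354  0.054  0.11 ] yaw -9.04 [ 0.3605 -0.3065  0.068 ] w 0.012714151135355232 q6 44.3
gripper_force: 61.9
F [-0.5 -3.3 -0.2] tool xy [1.1 3.1] Tz [-0.789  0.343  0.12 ] yaw -27.01 [ 0.3605 -0.3068  0.068 ] w 0.012836201678982102 q6 62.3
```

```bash
python3 -m handwheel '0 0 0 0 0 -3 .05;0 0 0 0 0 -6 .05;0 0 0 0 0 -6 .05'|tail -1; python3 o.py; python3 -m handwheel '0 0 0 0 0 -2 .05;0 0 0 0 0 -2 .05'|tail -1; python3 o.py;python3 -m handwheel '0 0 0 0 0 -2 .05;0 0 0 0 0 -2 .05'|tail -1; python3 o.py;python3 -m handwheel '0 0 0 0 0 -2 .05;0 0 0 0 0 -2 .05'|tail -1; python3 o.py
```

```text
gripper_force: 61.9
F [-2.  -4.3 -0.5] tool xy [0.7 4.7] Tz [-0.92   0.432  0.159] yaw -32.97 [ 0.3604 -0.3068  0.068 ] w 0.012778665549628938 q6 68.3
gripper_force: 61.9
F [-2.9 -4.5 -1.1] tool xy [0.2 5.4] Tz [-0.959  0.452  0.16 ] yaw -34.91 [ 0.3604 -0.3069  0.068 ] w 0.012703939796031117 q6 70.2
gripper_force: 61.9
F [-3.3 -5.1  0. ] tool xy [0.4 6. ] Tz [-0.968  0.437  0.207] yaw -36.91 [ 0.3604 -0.3069  0.068 ] w 0.01261658930054284 q6 72.2
gripper_force: 61.9
F [-2.1 -5.6  0. ] tool xy [1.9 5.7] Tz [-0.955  0.496  0.146] yaw -38.9 [ 0.3604 -0.3069  0.068 ] w 0.01253000989397072 q6 74.2
```

```bash
python3 -m handwheel '-.03 -.06 0 0 0 -2 .05;-.03 -.06 0 0 0 -2 .05'|tail -1; python3 o.py; python3 -m handwheel '0 0 0 0 0 -2 .05;0 0 0 0 0 -2 .05'|tail -1; python3 o.py;python3 -m handwheel '0 0 0 0 0 -2 .05;0 0 0 0 0 -2 .05'|tail -1; python3 o.py;python3 -m handwheel '0 0 0 0 0 -2 .05;0 0 0 0 0 -2 .05'|tail -1; python3 o.py
```

```text
gripper_force: 62.1
F [-0.3 -2.1  0.4] tool xy [1.1 1.8] Tz [-0.535  0.14   0.119] yaw -40.91 [ 0.3602 -0.3071  0.068 ] w 0.012405534776156224 q6 76.1
gripper_force: 62.2
F [-0.5 -3.4  3. ] tool xy [2.  2.9] Tz [-0.645  0.23   0.227] yaw -42.9 [ 0.3602 -0.3071  0.068 ] w 0.012942691045236748 q6 78.1
gripper_force: 62.3
F [-1.4 -3.7  3.1] tool xy [1.6 3.6] Tz [-0.75   0.282  0.278] yaw -44.89 [ 0.3602 -0.3071  0.068 ] w 0.01264419197156985 q6 80.1
gripper_force: 62.4
F [-1.2 -4.7  3.2] tool xy [2.7 4.1] Tz [-0.856  0.39   0.291] yaw -46.89 [ 0.3602 -0.3071  0.0679] w 0.012876022530835456 q6 82.1
```

Torque is about 0.29, so I go to 1° steps and look for the drop.

```bash
python3 -m handwheel '0 0 0 0 0 -1 .05;0 0 0 0 0 -1 .05'|tail -1; python3 o.py; python3 -m handwheel '0 0 0 0 0 -1 .05;0 0 0 0 0 -1 .05'|tail -1; python3 o.py;python3 -m handwheel '0 0 0 0 0 -1 .05;0 0 0 0 0 -1 .05'|tail -1; python3 o.py
```

```text
gripper_force: 62.5
F [-1.6 -5.1  4.1] tool xy [2.7 4.6] Tz [-0.982  0.452  0.301] yaw -47.94 [ 0.3602 -0.3071  0.0679] w 0.0124788391108211 q6 83.2
gripper_force: 62.6
F [-2.4 -4.8  4.6] tool xy [2.  4.9] Tz [-0.951  0.449  0.31 ] yaw -48.94 [ 0.3602 -0.3071  0.0679] w 0.01275445354939927 q6 84.2
gripper_force: 62.6
F [-2.  -4.9  4. ] tool xy [2.5 4.7] Tz [-0.967  0.439  0.34 ] yaw -49.94 [ 0.3602 -0.3071  0.0679] w 0.012613384988044691 q6 85.2
```

```bash
python3 -m handwheel '0 -.04 .04 0 0 0 .05;0 -.04 .04 0 0 0 .05'|tail -1; python3 o.py; python3 -m handwheel '0 0 0 0 0 -1 .05;0 0 0 0 0 -1 .05'|tail -1; python3 o.py;python3 -m handwheel '0 0 0 0 0 -1 .05;0 0 0 0 0 -1 .05'|tail -1; python3 o.py
```

```text
gripper_force: 61.9
F [-1.3 -5.4  1. ] tool xy [3.3 4.4] Tz [-0.925  0.183  0.328] yaw -49.93 [ 0.3602 -0.3071  0.068 ] w 0.01265674380595961 q6 85.1
gripper_force: 61.9
F [-1.3 -5.4 -0.5] tool xy [3.3 4.4] Tz [-1.067  0.223  0.324] yaw -51.03 [ 0.3602 -0.3071  0.068 ] w 0.013142359237490457 q6 86.2
gripper_force: 61.9
F [-1.5 -5.4 -0.1] tool xy [3.3 4.5] Tz [-1.039  0.179  0.32 ] yaw -52.02 [ 0.3601 -0.3071  0.068 ] w 0.0128536283978223 q6 87.2
```

```bash
python3 -m handwheel '0 0 0 0 0 -1 .05;0 0 0 0 0 -1 .05'|tail -1; python3 o.py; python3 -m handwheel '0 0 0 0 0 -1 .05;0 0 0 0 0 -1 .05'|tail -1; python3 o.py
```

```text
gripper_force: 61.9
F [-0.7 -5.1  0.2] tool xy [3.7 3.6] Tz [-1.035  0.268  0.367] yaw -53.02 [ 0.3601 -0.3071  0.068 ] w 0.012436169151300932 q6 88.2
gripper_force: 62.0
F [-0.9 -5.   0.8] tool xy [3.5 3.6] Tz [-1.033  0.193  0.396] yaw -54.01 [ 0.3601 -0.3071  0.068 ] w 0.013028658927070919 q6 89.2
```

```bash
python3 -m handwheel '0 0 0 0 0 -1 .05;0 0 0 0 0 -1 .05'|tail -1; python3 o.py; python3 -m handwheel '0 0 0 0 0 -1 .05;0 0 0 0 0 -1 .05'|tail -1; python3 o.py;  python3 -m handwheel '0 0 0 0 0 -1 .05;0 0 0 0 0 -1 .05'|tail -1; python3 o.py
```

```text
gripper_force: 62.0
F [-0.5 -5.4 -0.9] tool xy [4.2 3.5] Tz [-1.114  0.227  0.472] yaw -55.0 [ 0.3602 -0.3071  0.068 ] w 0.012721892361879221 q6 90.2
gripper_force: 62.0
F [-1.  -5.1 -0.2] tool xy [3.7 3.7] Tz [-1.098  0.278  0.533] yaw -56.01 [ 0.3601 -0.3071  0.068 ] w 0.012918813362634715 q6 91.2
gripper_force: 62.0
F [-0.1 -4.7 -1.3] tool xy [3.9 2.6] Tz [-1.006  0.212  0.646] yaw -57.0 [ 0.3601 -0.3071  0.068 ] w 0.013138583306287008 q6 92.2
```

```bash
python3 -m handwheel '0 0 0 0 0 -1 .05'|tail -1; python3 o.py; python3 -m handwheel '0 0 0 0 0 0 .05'|tail -1; python3 o.py;  python3 -m handwheel '0 0 0 0 0 0 .05'|tail -1; python3 o.py
```

```text
gripper_force: 62.1
F [-0.2 -5.2  0.8] tool xy [4.3 2.9] Tz [-1.039  0.164  0.769] yaw -57.95 [ 0.3602 -0.307   0.068 ] w 0.012658476123122955 q6 93.1
gripper_force: 62.1
F [-0.5 -3.8 -0.3] tool xy [3.  2.4] Tz [-1.157  0.174  0.711] yaw -58.0 [ 0.3601 -0.307   0.068 ] w 0.012587527464828984 q6 93.2
gripper_force: 62.1
F [ 0.4 -6.2  0.2] tool xy [5.4 3. ] Tz [-1.099  0.166  0.737] yaw -57.96 [ 0.3601 -0.3071  0.068 ] w 0.012751626092107912 q6 93.2
```

```bash
python3 -m handwheel '0 0 0 0 0 -.5 .05;0 0 0 0 0 -.5 .05'|tail -1; python3 o.py; python3 -m handwheel '0 0 0 0 0 -.5 .05;0 0 0 0 0 -.5 .05'|tail -1; python3 o.py
```

```text
gripper_force: 62.1
F [ 0.2 -4.8 -0.1] tool xy [4.2 2.4] Tz [-1.116  0.18   0.79 ] yaw -58.48 [ 0.3602 -0.3071  0.068 ] w 0.012604066418790763 q6 93.7
gripper_force: 62.1
F [-0.6 -5.5  0.5] tool xy [4.4 3.4] Tz [-1.071  0.17   0.83 ] yaw -58.98 [ 0.3601 -0.307   0.068 ] w 0.012789415343217871 q6 94.2
```

```bash
python3 -m handwheel '0 0 .05 0 0 0 .05;0 0 .05 0 0 0 .05'|tail -1; python3 o.py; python3 -m handwheel '0 0 0 0 0 -.5 .05;0 0 0 0 0 -.5 .05'|tail -1; python3 o.py; python3 -m handwheel '0 0 0 0 0 -.5 .05;0 0 0 0 0 -.5 .05'|tail -1; python3 o.py
```

```text
gripper_force: 61.2
F [-1.3 -6.8 -6.2] tool xy [5.2 4.6] Tz [-1.494  0.337 -0.055] yaw -59.07 [ 0.3599 -0.3072  0.0681] w 0.012848340970696794 q6 94.2
gripper_force: 61.2
F [-1.4 -6.8 -6.2] tool xy [5.2 4.7] Tz [-1.478  0.269 -0.102] yaw -59.61 [ 0.3599 -0.3072  0.0681] w 0.012939705821538968 q6 94.8
gripper_force: 61.2
F [-1.6 -8.8 -5.6] tool xy [6.9 5.7] Tz [-1.539  0.224 -0.04 ] yaw -60.11 [ 0.3599 -0.3072  0.0681] w 0.012577757869700251 q6 95.3
```

The click came, with torque going from 0.83 to −0.1. I restore light jaw pressure the same way as for B, stopping near 0.2 N m.

```bash
python3 -m handwheel '0 -.05 -.05 0 0 -1 .05;0 -.05 -.05 0 0 -2 .05;0 -.05 -.05 0 0 -2 .05'|tail -1; python3 o.py; python3 -m handwheel '0 0 0 0 0 -1 .05;0 0 0 0 0 -1 .05'|tail -1; python3 o.py; python3 -m handwheel '0 0 0 0 0 -1 .05;0 0 0 0 0 -1 .05'|tail -1; python3 o.py; python3 - <<'E'
from h import *
import pickle
np.set_printoptions(linewidth=200)
_,s0=pickle.load(open("w12.pkl","rb")); s=cam("side")
for x in (s0,s):
    g=cv2.cvtColor(x["color"],cv2.COLOR_RGB2GRAY).astype(int)
    for v in (300,304,308): print(v,g[v,222:262])
E
```

```text
gripper_force: 62.1
F [-2.2 -4.2  0.2] tool xy [2.6 3.9] Tz [-0.873  0.435  0.033] yaw -62.09 [ 0.3599 -0.3073  0.068 ] w 0.01287562302467665 q6 97.2
gripper_force: 62.1
F [-2.5 -4.4  1.4] tool xy [2.8 4.2] Tz [-0.936  0.476  0.092] yaw -63.04 [ 0.3599 -0.3073  0.068 ] w 0.012895959911446675 q6 98.2
gripper_force: 62.1
F [-2.5 -4.   0.5] tool xy [2.5 4. ] Tz [-0.941  0.451  0.133] yaw -64.03 [ 0.3599 -0.3073  0.068 ] w 0.012703676266588766 q6 99.2
300 [177 208 213 141 172 197 200 202 204 135 110 195 205 212 182 132 120 121 139 145 145 144 142 143 141 141 142 142 140 140 138 137 138 138 136 136 135 136 135 135]
304 [120 158 199 209 141 129 196 200 202 203 161 113 188 176 137 119 119 118 134 139 138 139 141 141 138 140 139 139 137 136 138 138 138 138 138 138 137 138 138 138]
308 [ 96  93  90 117 119 104 116 122 121 121 120 108 113 121 108  94 113 113 135 136 138 139 137 136 131 106  96  84  70  67  64  65  61  61  58  62  61  83  97 115]
300 [182 209 213 213 212 213 211 212 211 212 139 110 192 200 200 202 162 112 190 198 136 120 136 140 143 141 141 141 141 141 140 138 136 138 138 136 138 136 135 135]
304 [120 114 113 115 202 216 218 218 214 211 206 198 129 176 197 201 202 201 133 117 122 122 134 142 141 139 139 139 140 139 138 137 138 138 138 137 136 138 137 136]
308 [ 97  94  92 118 120 119 117 115 104 102  89 102 101 106 115 118 121 122 128 114 115 119 133 136 135 136 137 137 107  76  66  65  64  63  64  64  61  81  97 115]
```

```bash
python3 -m handwheel '0 0 0 0 0 -1 .05;0 0 0 0 0 -2 .05;0 0 0 0 0 -2 .05'|tail -1; python3 o.py; python3 -m handwheel '0 0 0 0 0 -1 .05;0 0 0 0 0 -1 .05'|tail -1; python3 o.py; python3 -m handwheel '0 0 0 0 0 -1 .05;0 0 0 0 0 -1 .05'|tail -1; python3 o.py; python3 -m handwheel '0 0 0 0 0 0 .05'|tail -1; python3 o.py
```

```text
gripper_force: 62.1
F [-2.5 -4.5  0.4] tool xy [3.1 4.1] Tz [-0.931  0.581  0.146] yaw -66.03 [ 0.3599 -0.3073  0.068 ] w 0.012795596501621442 q6 101.2
gripper_force: 62.1
F [-2.9 -4.6  0.8] tool xy [3.1 4.4] Tz [-0.97   0.55   0.179] yaw -67.03 [ 0.3599 -0.3073  0.068 ] w 0.012543245542621324 q6 102.2
gripper_force: 62.1
F [-2.8 -3.7  0.7] tool xy [2.4 4. ] Tz [-0.946  0.556  0.206] yaw -68.02 [ 0.3599 -0.3073  0.068 ] w 0.01261388810463785 q6 103.2
gripper_force: 62.1
F [-3.3 -5.4  0.9] tool xy [3.8 5.1] Tz [-0.921  0.559  0.201] yaw -67.98 [ 0.3599 -0.3073  0.068 ] w 0.012794349460360158 q6 103.1
```

```bash
python3 -m handwheel '0 0 0 0 0 -1 .05;0 0 0 0 0 -1 .05'|tail -1; python3 o.py; python3 -m handwheel '0 0 0 0 0 0 .3;0 0 0 0 0 0 .3;0 0 0 0 0 0 .3;0 0 0 0 0 0 .3;0 0 2 0 0 0 .3;0 0 5 0 0 0 .3;0 0 9 0 0 0 .3;0 0 12 0 0 0 .3'; python3 -m handwheel '0 4 5 0 0 0 .5;0 8 8 0 0 0 .5;0 8 8 0 0 0 .5;0 8 8 0 0 0 .5'|tail -1
python3 - <<'E'
from h import *
import pickle
np.set_printoptions(linewidth=200)
d=cam("wrist");s=cam("side");e=cam("scene"); pickle.dump((d,s,e),open("w13.pkl","wb"))
g=cv2.cvtColor(s["color"],cv2.COLOR_RGB2GRAY).astype(int)
for v in (300,304): print(v,g[v,222:262])
print("B",g[268,246:266],g[272,246:266])
o=status.observe(); print(o["position"],o["time_s"])
E
```

```text
gripper_force: 62.1
F [-2.8 -5.4  0.8] tool xy [4.1 4.6] Tz [-0.981  0.596  0.219] yaw -69.02 [ 0.3599 -0.3073  0.068 ] w 0.012522985660891163 q6 104.2
time_s: 44.0
position: [0.3602, -0.3071, 0.1904]
tool_rot: [[0.359, -0.933, 0.001], [-0.933, -0.359, -0.0], [0.0, -0.001, -1.0]]
ft_force: [0.0, -0.6, 0.2]
grip_width: 0.0256
gripper_force: 0.0
gripper_force: 0.0
300 [152 207 215 215 215 215 215 213 213 214 178 121 148 196 203 204 207 161 194 200 139 123 138 142 142 145 143 143 144 143 142 141 140 142 141 141 141 139 138 137]
304 [122 159 201 211 214 219 221 220 217 214 208 202 139 107 191 202 203 205 205 145 124 124 135 142 143 142 141 142 143 142 141 140 142 140 140 139 140 140 140 138]
B [ 92 105 106 118 212 221 222 221 221 205 204 203 204 203 174 198 153 181 186 188] [194 194 195 195 196 196 198 197 198 183 202 207 209 160 177 187 136 134 136 135]
[ 0.36000976 -0.22733849  0.2674959 ] 44.4833
```

```bash
python3 - <<'E'
from h import *
import pickle
np.set_printoptions(linewidth=220)
d,s,e=pickle.load(open("w13.pkl","rb")); g=cv2.cvtColor(s["color"],cv2.COLOR_RGB2GRAY).astype(int)
a=np.radians(10.8); X=np.array([np.cos(a),np.sin(a),0]);Y=np.array([-X[1],X[0],0]);O=np.array([.4427,-.292,0])
for x in (-.02,-.005,.01,.025,.038):
    P=[w2p(s,O+X*x-Y*.017+[0,0,z]) for z in (.049,.023)]; u,v=P[0].round().astype(int); print(x,P[0].round(1),P[1].round(1),"col",u,"rows",v-6,g[v-6:v+18,u])
E
```

```text
-0.02 [245.6 299.6] [245.7 310.8] col 246 rows 294 [122 156 225 227 211 152 142 142 142 140 143 142 140 141 139 136 136 137 138 137 109  67  99  74]
-0.005 [253.  298.5] [253.  309.7] col 253 rows 293 [ 69  73 154 224 212 152 144 141 139 138 141 140 141 141 121  67  61  63  64  61  61 125  94  73]
0.01 [260.3 297.4] [260.3 308.6] col 260 rows 291 [224 224 227 227 227 212 151 143 140 138 137 139 140 140 140 126 111  99 102  85  73  63 124  90]
0.025 [267.5 296.4] [267.4 307.4] col 267 rows 290 [133 106 220 227 227 213 152 141 139 138 137 140 140 140 141 125 109 118 124 123 111  66 124  82]
0.038 [273.7 295.5] [273.6 306.5] col 274 rows 289 [114 126 138 157 188 208 151 143 142 140 141 144 178 141 139 142 141 140 174 117  97  65  65  72]
```

The top edge of bracket C follows the predicted level line, with the same ~1 px offset all along it. Both jaws press, and the robot is clear. Handing in.

```bash
python3 -c "
from rig import env
print(env.close_job())"
```

```text
the job is handed in; nothing more can be done
None
```

I found two brackets on the bench and set both level in clamps B and C, each knob clicked once and released; the job is handed in, but no verdict came back and clutch angle and jaw force were only inferred from torque and images.

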